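# Put the lacquer brushes on their rests

## Robot

A 6-joint arm with a two-finger parallel gripper is mounted at the origin on a cart in front of the work surface, level with it; the furniture and walls round the work are solid. World frame = base frame: x ahead of the robot, y to its left, z up, the work surface at z = 0. Lengths are in m, angles in rad, forces in N, time in s.
With the tool pointing down it reaches from about 0.375 to 0.975 m from the base axis. Payload 3.8 kg.
Tool frame: the origin (TCP) lies midway between the tips of the shut fingers; the grasp point (between the pads) lies 19 mm behind it; z points along the fingers, y is the direction in which the jaws open and shut (so a half turn about z gives the same grasp; the last joint's range is limited). The gripper opens to 85 mm and grips with 20 to 120 N. Pads are 22 mm wide; open, the fingers measure 114 mm over their backs; the gripper's body (76 mm by 85 mm) begins 54 mm behind the grasp point. The pads swing forward as they close: fully open they stand 13 mm farther back than shut.
Start: joints at [-1.184, 0.264, 1.604, -0, 1.274, -0.037], TCP at [0.278, -0.615, 0.231] pointing down, gripper open.
Joint ranges: [-2.63, 2.63], [-0.94, 2.18], [0.31, 2.57], [-1.31, 4.45], [0, 2.66], [-2.55, 2.55]. Speed limits (rad/s): [2.57, 2.57, 3.14, 3.14, 3.14, 3.14].

## Interface

Orientations are given as a unit quaternion [w, x, y, z].
In Python, from cell import ctrl gives the robot as it stands.
- The arm moves only by the tool carry_out, never from a script. Its argument "steps" is a list that holds one entry, the list of rows, each a list of 5 numbers: the opening, from 0 (shut) to 1 (fully open), then the shift along the tool's x, y, z in cm, then the turn about the tool's z in degrees. In form: [[[gripper, x, y, z, twist], ...]]. A call has 1 to 5 rows; each row shifts and turns the pose as measured when the row begins, along the tool's axes as they then stand; what a row does not reach is not made up. A row lasts 1/12 s, in which the tool goes at most 41.7 mm and 7.16 degrees, less where a joint would pass 70% of its speed; a pose out of reach is approached as far as the arm can. A call with a gripper value outside its range is refused whole. The fingers move at their own pace and stop on an object; the grip force is fixed at half the most. Time passes only in rows, so rows that do not move let the fingers close. It gives the time, the measured TCP pose, the force and the opening at its end, in the units of the state.
- ctrl.sense(): the state, without advancing time (a new reading comes with each control period).
- ctrl.read_camera(name): name is "scene" or "top"; returns a dict with "color" (420x560x3 uint8, red, green, blue), "z_map" (420x560 float32, m along the optical axis (not along the pixel's ray), 0 where there is no reading), "fx", "fy", "cx", "cy" (pixels), "pose" (4x4, takes a point from camera to world coordinates). Camera axes: x right, y down, z forward; pixel columns grow to the right and rows downward; lengths in m; the calibration is good to about 2 mm. A picture is of the moment at which its call begins.
- ctrl.job_done(): hands the job in, once; it reports no verdict.
The state is a dict: "t": time; "joints": joint angles; "qvel": joint speeds; "joint_torque": joint torques, N m; "tcp_pos": TCP position; "tool_rot": TCP orientation; "ft_force": force on the tool from outside, world axes, zero at the start; "wrist_torque": the same for the moment, N m; "finger_gap": opening from 0.0 (shut) to 1.0 (fully open).
Only numpy, scipy, OpenCV 4.12 (cv2) and the standard library are available. Lean on these libraries where they do the work, as an engineer would, in place of code of your own. Each camera call takes 0.05 s, during which the arm holds its last target. There are 200 camera calls.

## Task

Put the four brushes that lie on the table away, each lying level in its own notch and centred across both boards of its wooden rest (bristles may point either way): the broad flat brush, lying flat, on the rest with the one broad notch, the short thick round brush on the rest with the one medium notch, and the two slender brushes side by side on the rest with two narrow notches, one in each, whichever way round. Leave the sanding block, the ink pot and the glue bottle where they stand.

Things in the scene. Friction and masses are not known exactly. Their poses are not given: they have to be found in the camera images.
- brush_wide: broad flat brush lying flat, wooden handle, 160 mm long, bristle head 42 mm wide, ferrule 32 mm wide, handle up to 17 mm wide and 16 mm thick. Origin: centre of its underside, where the handle can be pinched; y runs along it, bristles at -y (ferrule from y = -29 to -51 mm), z up.
- brush_stub: short thick round brush with turned wooden handle, brass ferrule and dark bristles, 130 mm long, 20 mm thick; it does not roll. Origin: centre of its underside (mid-length, on the table); y runs along it, bristles at -y, z up.
- brush_mid: slender brush with a light wooden handle, 169 mm long, 9 mm thick. Origin: centre of its underside at mid-length; y runs along it, bristles at -y, z up at the start.
- brush_fine: slender, longest and thinnest brush with a dark handle, 184 mm long, 8 mm thick. Origin: centre of its underside at mid-length; y runs along it, bristles at -y, z up at the start.
- rest_broad: wooden brush rest with one broad notch, 50 mm wide at its floor, at x = 0; 78 mm wide (x). Two upright boards 12 mm thick, centred at y = +-40 mm on a foot 104 mm long (y), 8 mm thick; a brush lies along y from board to board. Notch floor 30 mm above table, board tops 42 mm, upper 6 mm of notch flares 45 degrees. Fixed. Origin: centre of underside; z up.
- rest_medium: wooden brush rest with one medium notch, 30 mm wide at its floor, at x = 0; 58 mm wide (x). Two upright boards 12 mm thick, centred at y = +-40 mm on a foot 104 mm long (y), 8 mm thick; a brush lies along y from board to board. Notch floor 30 mm above table, board tops 42 mm, upper 6 mm of notch flares 45 degrees. Fixed. Origin: centre of underside; z up.
- rest_pair: wooden brush rest with two narrow notches, each 14 mm wide at its floor, at x = -33 and x = +33 mm; 104 mm wide (x). Two upright boards 12 mm thick, centred at y = +-40 mm on a foot 104 mm long (y), 8 mm thick; a brush lies along y from board to board. Notch floor 30 mm above table, board tops 42 mm, upper 6 mm of notch flares 45 degrees. Fixed. Origin: centre of underside; z up.
- sanding_block: cork sanding block, 56 x 86 x 27 mm, a bystander. Origin: centre of its underside.
- ink_pot: small white ink pot with a black rim, 36 mm across, 34 mm high, a bystander. Origin: centre of its underside.
- glue_bottle: white glue bottle with a red spout, 42 mm across, 132 mm high, a bystander. Origin: centre of its underside.
Mind the look-alikes: they are no part of the job. There is more than one size of the brush_stub; the job needs the larger.

How it is judged:
At the end, for the whole second after the job is handed in: Every brush rests in its own notch of the right rest: within 25 mm of centre along it, 12 mm (broad brush 15) across it, origin 25 to 40 mm up, length within 0.2 rad of the rest's y axis; broad brush flat within 0.3 rad. Slender brushes one in each narrow notch. All at rest (x of brush_wide in the frame of rest_broad between -0.015 and 0.015 m and y of brush_wide in the frame of rest_broad between -0.025 and 0.025 m and z of brush_wide in the frame of rest_broad between 0.025 and 0.04 m and angle between the y axis of brush_wide and the y axis of rest_broad, either way round below 0.2 rad and angle between brush_wide's own z axis and vertical below 0.3 rad and x of brush_stub in the frame of rest_medium between -0.012 and 0.012 m and y of brush_stub in the frame of rest_medium between -0.025 and 0.025 m and z of brush_stub in the frame of rest_medium between 0.025 and 0.04 m and angle between the y axis of brush_stub and the y axis of rest_medium, either way round below 0.2 rad and ((x of brush_mid in the frame of rest_pair between 0.021 and 0.045 m and y of brush_mid in the frame of rest_pair between -0.025 and 0.025 m and z of brush_mid in the frame of rest_pair between 0.025 and 0.04 m and angle between the y axis of each of brush_mid, brush_fine and the y axis of rest_pair, either way round below 0.2 rad and x of brush_fine in the frame of rest_pair between -0.045 and -0.021 m and y of brush_fine in the frame of rest_pair between -0.025 and 0.025 m and z of brush_fine in the frame of rest_pair between 0.025 and 0.04 m) or (x of brush_mid in the frame of rest_pair between -0.045 and -0.021 m and y of brush_mid in the frame of rest_pair between -0.025 and 0.025 m and z of brush_mid in the frame of rest_pair between 0.025 and 0.04 m and angle between the y axis of each of brush_mid, brush_fine and the y axis of rest_pair, either way round below 0.2 rad and x of brush_fine in the frame of rest_pair between 0.021 and 0.045 m and y of brush_fine in the frame of rest_pair between -0.025 and 0.025 m and z of brush_fine in the frame of rest_pair between 0.025 and 0.04 m)) and linear speed of each of brush_wide, brush_stub, brush_mid, brush_fine below 0.02 m/s); the robot touches nothing.
It fails at once if the sanding block is moved by more than 20 mm or tipped (distance of sanding_block from where it was at the start of the episode above 0.02 m or angle between sanding_block's own z axis and vertical above 0.3 rad).
It fails at once if the ink pot is moved by more than 20 mm or tipped (distance of ink_pot from where it was at the start of the episode above 0.02 m or angle between ink_pot's own z axis and vertical above 0.3 rad).
It fails at once if the glue bottle is moved by more than 20 mm or tipped (distance of glue_bottle from where it was at the start of the episode above 0.02 m or angle between glue_bottle's own z axis and vertical above 0.3 rad).
It also fails if it takes over 102 s, if anything falls off the work surface, if the arm or the gripper's body presses on something with over 40 N, if the wrist force passes 120 N, or if a joint passes its speed limit or range.

## Working session

There is one attempt and no reset: what is moved stays moved. The work goes in short steps, Python scripts to look and compute and a tool call to move; the robot and the scene stay as the last step left them, time stands still between calls to the robot, and variables do not carry over. Pictures are saved under pics/ and viewed, about 12 in all and at most 16, crops included, and the job is handed in when it is done.

Besides the shell and the picture viewer there is one more tool, called after "Request:" by a JSON object that holds its "method" and its "body". carry_out: Moves the arm, as the interface text tells. Its arguments: {"type":"object","properties":{"steps":{"type":"array","items":{"type":"array","items":{"type":"array","items":{"type":"number"}}}}},"required":["steps"]}

```bash
ls; mkdir -p pics; cat > h.py <<'E'
import numpy as np, cv2
from cell import ctrl
def world(c,u,v,z=None):
    "pixel -> world, by depth or on plane z"
    d=np.array([(u-c['cx'])/c['fx'],(v-c['cy'])/c['fy'],1.])
    R,t=c['pose'][:3,:3],c['pose'][:3,3]
    if z is None: return R@(d*c['z_map'][int(v),int(u)])+t
    r=R@d; return t+r*(z-t[2])/r[2]
def save(c,n,box=None,s=1):
    im=c['color'][:,:,::-1]
    if box: u0,v0,u1,v1=box; im=im[v0:v1,u0:u1]
    cv2.imwrite('pics/'+n,cv2.resize(im,None,fx=s,fy=s,interpolation=cv2.INTER_CUBIC))
E
python3 - <<'E'
from h import *
import pickle
for n in('top','scene'):
    c=ctrl.read_camera(n); pickle.dump(c,open(n+'.pkl','wb')); save(c,n+'1.png',None,1.42); print(n,c['fx'],c['cx'],c['cy'],c['pose'].round(3).tolist())
print(ctrl.sense())
E
```

```text
pics
top 424.0282682721408 272.18987232592144 204.64682646242397 [[-0.005, -0.987, 0.159, 0.374], [-1.0, 0.005, 0.0, -0.063], [-0.001, -0.159, -0.987, 1.231], [0.0, 0.0, 0.0, 1.0]]
scene 421.00192492388635 281.61017319934706 208.38998747507452 [[-0.748, -0.509, 0.426, 0.084], [-0.664, 0.567, -0.487, 0.49], [0.006, -0.647, -0.762, 0.918], [0.0, 0.0, 0.0, 1.0]]
{'t': 0.1, 'joints': array([-1.18388416e+00,  2.64711388e-01,  1.60525401e+00, -1.38212687e-05,
        1.27372554e+00, -3.68823236e-02]), 'qvel': array([-3.47839090e-05, -1.83662373e-03, -3.98032393e-03, -5.32385662e-04,
        5.58721920e-04, -7.94171073e-04]), 'joint_torque': array([ 2.04194130e-04, -5.16705287e+01, -3.68590415e+01, -9.63242815e-05,
        6.20856692e-03,  1.92137276e-05]), 'tcp_pos': array([ 0.2773243 , -0.61465641,  0.23005497]), 'tool_rot': array([-1.03196602e-03,  9.77632690e-01,  2.10316956e-01, -1.89184649e-04]), 'ft_force': array([-0.22224539,  0.17368728,  0.03032745]), 'wrist_torque': array([-0.0046192 , -0.00640133,  0.00014765]), 'finger_gap': 1.0007198030344329}
```

View pics/top1.png

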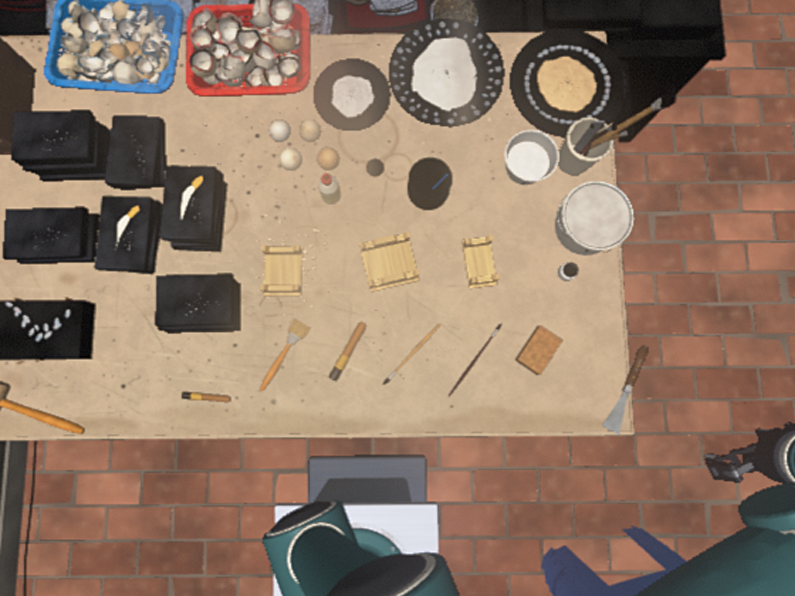

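View pics/scene1.png

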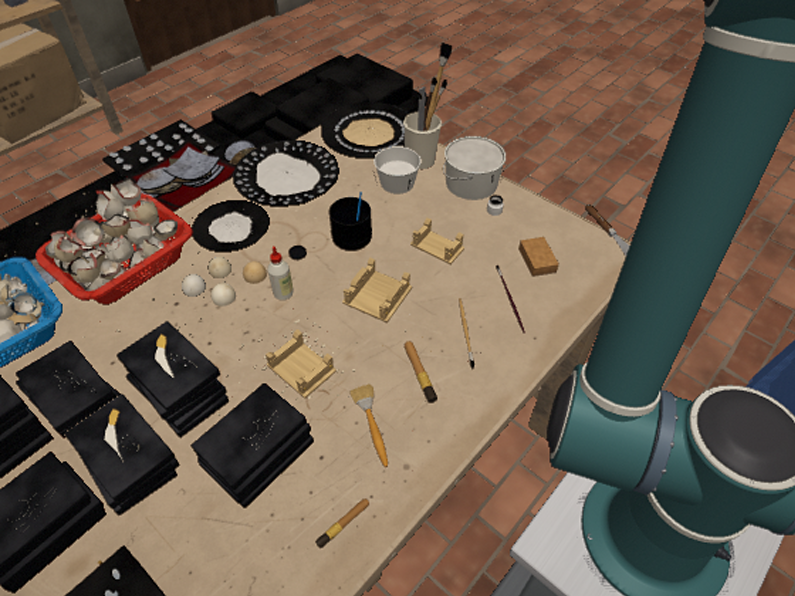

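The top view (display px) shows:
- **Rests:** broad at (283,270), pair at (389,262), medium at (480,262).
- **Brushes:** wide at (285,355), mid at (412,354) and fine at (475,360).
- **Stub candidates:** (348,350) and the one at (205,397) that looks smaller. I choose (348,350).
- **Other look-alikes:** the brushes standing in the pot at (590,140) and the spatula at (630,390) aren't part of the job.

I'll check the choices in a close crop.

```bash
python3 - <<'E'
from h import *
import pickle
c=pickle.load(open('top.pkl','rb'))
save(c,'crop_b.png',(120,218,400,292),2.85)
save(c,'crop_r.png',(175,155,365,215),4.2)
E
```

```text
(no output)
```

View pics/crop_b.png

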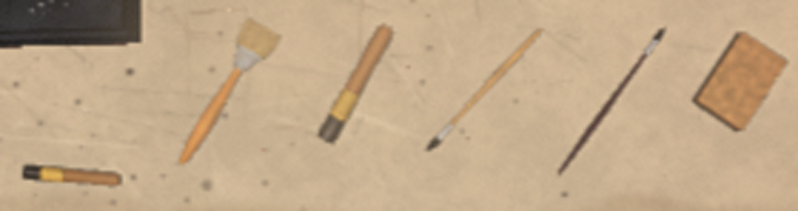

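View pics/crop_r.png

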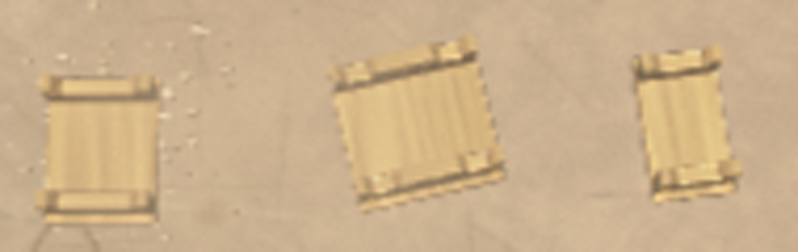

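```bash
cat > meas.py <<'E'
from h import *
import pickle
c=pickle.load(open('top.pkl','rb'))
v,u=np.mgrid[:420,:560]; Z=c['z_map']
P=np.stack([(u-c['cx'])/c['fx']*Z,(v-c['cy'])/c['fy']*Z,Z],-1)@c['pose'][:3,:3].T+c['pose'][:3,3]
print('table',np.median(P[205:225,200:380,2]))
def rect(box,lo,hi):
    u0,v0,u1,v1=box; Q=P[v0:v1,u0:u1].reshape(-1,3); Q=Q[(Q[:,2]>lo)&(Q[:,2]<hi)]
    (cx,cy),(w,h),a=cv2.minAreaRect(Q[:,:2].astype(np.float32)*1000)
    return len(Q),round(cx),round(cy),round(w),round(h),round(a,1),Q.mean(0).round(4)
for n,b in dict(broad=(180,165,218,212),pair=(250,160,300,208),medium=(322,162,354,206)).items():
    for r in((.034,.05),(.025,.05),(.004,.05)): print(n,r,*rect(b,*r))
def crop(p,o,s): return np.array(p)/s+np.array(o)-.5+.5/s
for n,e in dict(wide=((262,30),(182,162),.008),stub=((386,29),(326,139),.01),small=((23,172),(121,179),.008),mid=((541,31),(428,149),.0045),fine=((662,31),(560,172),.004)).items():
    a,b=[world(c,*crop(p,(120,218),2.85),e[2]) for p in e[:2]]
    d=a-b; print(n,'far',a[:2].round(4),'near',b[:2].round(4),'mid',((a+b)/2)[:2].round(4),'len',np.linalg.norm(d).round(4),'ang',np.degrees(np.arctan2(d[1],d[0])).round(1))
print('sand',rect((358,222,402,270),.015,.04)); print('ink',rect((385,180,415,200),.02,.05)); print('glue',rect((220,118,245,145),.02,.16))
E
python3 meas.py
```

```text
table -0.001076397197457446
broad (0.034, 0.05) 78 615 152 93 75 0.9 [0.6111 0.1528 0.0396]
broad (0.025, 0.05) 227 615 152 92 76 0.3 [0.6139 0.1529 0.0329]
broad (0.004, 0.05) 901 621 154 135 102 0.9 [0.6145 0.1508 0.0145]
pair (0.034, 0.05) 227 633 -68 93 104 12.9 [ 0.6325 -0.069   0.0397]
pair (0.025, 0.05) 342 633 -68 93 104 12.4 [ 0.6322 -0.0685  0.0361]
pair (0.004, 0.05) 1185 634 -70 145 138 89.1 [ 0.632  -0.0689  0.0164]
medium (0.034, 0.05) 80 631 -256 91 57 7.4 [ 0.6301 -0.258   0.0397]
medium (0.025, 0.05) 178 631 -256 92 57 7.4 [ 0.631  -0.2573  0.034 ]
medium (0.004, 0.05) 652 626 -256 114 90 0.5 [ 0.6294 -0.2552  0.0155]
wide far [0.503 0.113] near [0.3711 0.1906] mid [0.437  0.1518] len 0.153 ang -30.5
stub far [ 0.5031 -0.013 ] near [0.393  0.0468] mid [0.4481 0.0169] len 0.1253 ang -28.5
small far [0.3621 0.349 ] near [0.3547 0.2509] mid [0.3584 0.3   ] len 0.0983 ang 85.7
mid far [ 0.5008 -0.1707] near [ 0.3826 -0.0551] mid [ 0.4417 -0.1129] len 0.1653 ang -44.4
fine far [ 0.5001 -0.294 ] near [ 0.3592 -0.187 ] mid [ 0.4297 -0.2405] len 0.177 ang -37.2
sand (591, 449, -369, 56, 85, 54.5, array([ 0.4482, -0.3676,  0.0244]))
ink (71, 608, -435, 33, 31, 79.6, array([ 0.6072, -0.434 ,  0.0282]))
glue (244, 775, 52, 34, 41, 21.3, array([0.7697, 0.0512, 0.0762]))
```

```bash
cat > plan.py <<'E'
"plan.py x y z yaw grip [rows]: rows from the present pose to the target"
from h import *
import sys
from scipy.spatial.transform import Rotation as Ro
s=ctrl.sense(); q=s['tool_rot']; R=Ro.from_quat([*q[1:],q[0]]).as_matrix()
yaw=np.degrees(np.arctan2(R[1,0],R[0,0]))
print('t %.2f'%s['t'],'tcp',s['tcp_pos'].round(4),'yaw %.1f'%yaw,'tilt %.2f'%np.degrees(np.arccos(-R[2,2])),'gap %.3f'%s['finger_gap'],'F',s['ft_force'].round(1),'q',s['joints'].round(2))
if len(sys.argv)>5:
    x,y,z,w,g=map(float,sys.argv[1:6]); d=np.array([x,y,z])-s['tcp_pos']; dy=(w-yaw+90)%180-90
    n=int(sys.argv[6]) if len(sys.argv)>6 else int(np.ceil(max(np.linalg.norm(d)/.04,abs(dy)/7,1)))
    rows=[]
    for i in range(n):
        Ri=Ro.from_euler('z',dy*i/n,degrees=True).as_matrix()@R
        rows.append([g,*(Ri.T@d/n*100).round(2).tolist(),round(-dy/n,1)])
    for r in range(0,n,5): print(rows[r:r+5])
E
python3 plan.py .430 -.2405 .12 -37.2 0.6
```

```text
t 0.10 tcp [ 0.2773 -0.6147  0.2301] yaw 24.3 tilt 0.12 gap 1.001 F [-0.2  0.2  0. ] q [-1.18  0.26  1.61 -0.    1.27 -0.04]
[[0.6, 2.66, -2.53, 1.01, np.float64(5.6)], [0.6, 2.4, -2.78, 1.01, np.float64(5.6)], [0.6, 2.12, -3.0, 1.01, np.float64(5.6)], [0.6, 1.82, -3.19, 1.01, np.float64(5.6)], [0.6, 1.5, -3.35, 1.01, np.float64(5.6)]]
[[0.6, 1.17, -3.48, 1.01, np.float64(5.6)], [0.6, 0.82, -3.58, 1.01, np.float64(5.6)], [0.6, 0.47, -3.64, 1.01, np.float64(5.6)], [0.6, 0.11, -3.67, 1.01, np.float64(5.6)], [0.6, -0.25, -3.66, 1.01, np.float64(5.6)]]
[[0.6, -0.6, -3.62, 1.01, np.float64(5.6)]]
```

Request:
{"method": "carry_out", "body": {"steps": [[[0.6,2.7,-2.5,1,5.6],[0.6,2.4,-2.8,1,5.6],[0.6,2.1,-3,1,5.6],[0.6,1.8,-3.2,1,5.6],[0.6,1.5,-3.35,1,5.6]]]}}

```text
t: 0.52
tcp_pos: [0.3465, -0.4474, 0.1776]
tool_rot: [0.002, 0.999, -0.048, -0.0]
ft_force: [-0.1, -0.7, 0.8]
finger_gap: 0.601
```

Request:
{"method": "carry_out", "body": {"steps": [[[0.6,1.2,-3.5,1,5.6],[0.6,0.8,-3.6,1,5.6],[0.6,0.5,-3.6,1,5.6],[0.6,0.1,-3.7,1,5.6],[0.6,-0.3,-3.7,1,5.6]]]}}

```text
t: 0.93
tcp_pos: [0.423, -0.2701, 0.1225]
tool_rot: [0.001, 0.954, -0.301, -0.001]
ft_force: [0.3, -0.3, 0.2]
finger_gap: 0.603
```

```bash
sed -i 's/round(-dy\/n,1)/round(float(-dy\/n),1)/' plan.py; python3 plan.py .430 -.2405 .10 -37.2 0.4
```

```text
t 0.93 tcp [ 0.423  -0.2701  0.1225] yaw -35.1 tilt 0.17 gap 0.603 F [ 0.3 -0.3  0.2] q [-0.62  0.03  2.08 -0.    1.03  1.57]
[[0.4, -1.13, -2.83, 2.25, 2.1]]
```

Request:
{"method": "carry_out", "body": {"steps": [[[0.4,-0.6,-1.5,1,1],[0.4,-0.6,-1.4,1,1],[0.4,0,0,0,0]]]}}

```text
t: 1.18
tcp_pos: [0.4295, -0.2296, 0.0981]
tool_rot: [-0.001, 0.948, -0.318, -0.004]
ft_force: [-0.4, 0.3, 0.2]
finger_gap: 0.398
```

```bash
python3 plan.py .430 -.2405 .005 -37.2 0.4 5; python3 - <<'E'
from h import *
c=ctrl.read_camera('scene'); save(c,'s2.png',(300,140,440,245),5.5)
E
```

```text
t 1.18 tcp [ 0.4295 -0.2296  0.0981] yaw -37.1 tilt 0.48 gap 0.398 F [-0.4  0.3  0.2] q [-0.54  0.04  2.12 -0.    0.99  1.68]
[[0.4, 0.15, 0.17, 1.86, 0.0], [0.4, 0.15, 0.17, 1.86, 0.0], [0.4, 0.15, 0.17, 1.86, 0.0], [0.4, 0.15, 0.17, 1.86, 0.0], [0.4, 0.15, 0.17, 1.86, 0.0]]
```

View pics/s2.png

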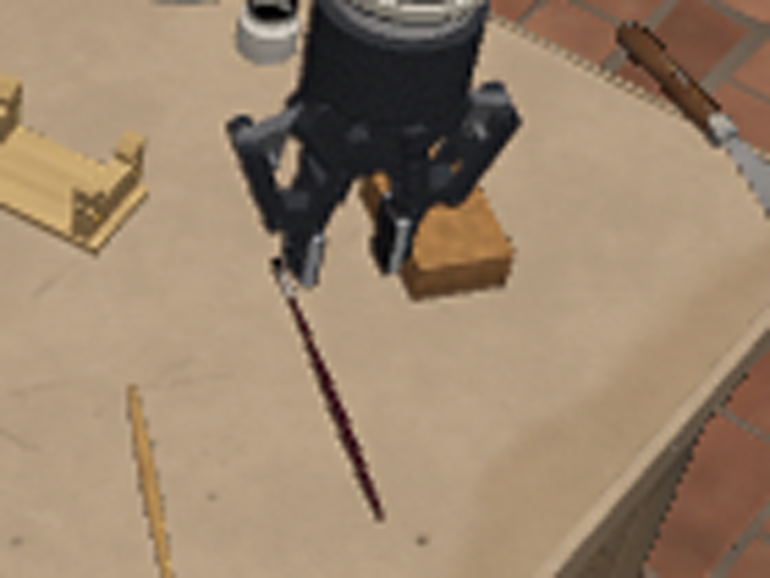

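The crop shows the open gripper (300,270)–(390,260) hanging above the dark slender brush, with the sanding block clear behind. Descending.

Request:
{"method": "carry_out", "body": {"steps": [[[0.4,0.2,0.2,2.5,0],[0.4,0.2,0.2,2.5,0],[0.4,0.2,0.2,2,0],[0.4,0.1,0.1,1,0],[0.4,0,0,0,0]]]}}

```text
t: 1.65
tcp_pos: [0.4345, -0.247, 0.0209]
tool_rot: [0.002, 0.949, -0.316, 0.001]
ft_force: [-1.0, -0.9, 0.1]
finger_gap: 0.402
```

```bash
python3 plan.py .430 -.2405 .005 -37.2 0.4 1; python3 - <<'E'
from h import *
c=ctrl.read_camera('scene'); save(c,'s3.png',(320,150,420,240),6)
E
```

```text
t 1.65 tcp [ 0.4345 -0.247   0.0209] yaw -36.8 tilt 0.27 gap 0.402 F [-1.  -0.9  0.1] q [-0.56  0.17  2.16 -0.    0.81  1.65]
[[0.4, -0.76, -0.25, 1.58, 0.4]]
```

View pics/s3.png

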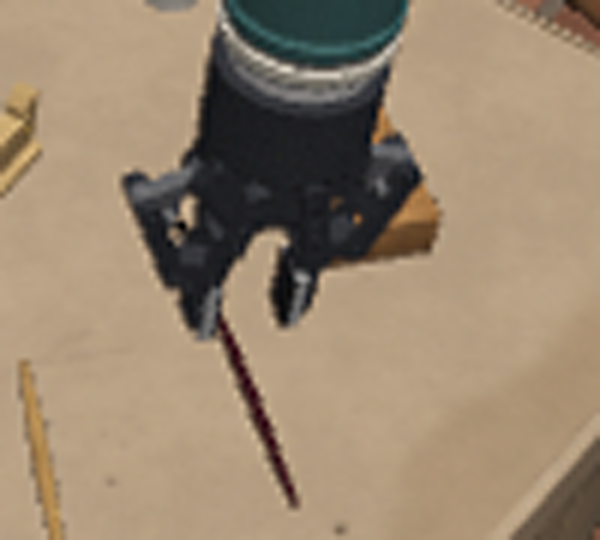

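Request:
{"method": "carry_out", "body": {"steps": [[[0.4,-0.4,-0.15,0.8,0.2],[0.4,-0.3,-0.1,0.5,0.1],[0.4,0,0,0,0]]]}}

```text
t: 1.95
tcp_pos: [0.4324, -0.2432, 0.0107]
tool_rot: [0.003, 0.948, -0.32, 0.004]
ft_force: [-0.8, 1.1, -0.4]
finger_gap: 0.394
```

```bash
python3 plan.py .430 -.2405 .005 -37.2 0.4 1
```

```text
t 1.95 tcp [ 0.4324 -0.2432  0.0107] yaw -37.3 tilt 0.57 gap 0.394 F [-0.8  1.1 -0.4] q [-0.56  0.18  2.17 -0.    0.79  1.66]
[[0.4, -0.36, -0.07, 0.56, -0.1]]
```

Request:
{"method": "carry_out", "body": {"steps": [[[0.4,-0.3,-0.1,0.7,0],[0.0,0,0,0,0],[0.0,0,0,0,0],[0.0,0,0,0,0],[0.0,0,0,0,0]]]}}

```text
t: 2.37
tcp_pos: [0.4334, -0.2418, 0.0067]
tool_rot: [0.003, 0.948, -0.319, 0.008]
ft_force: [-0.4, 0.6, 2.9]
finger_gap: 0.008
```

```bash
python3 plan.py
```

```text
t 2.37 tcp [ 0.4334 -0.2418  0.0067] yaw -37.2 tilt 0.97 gap 0.008 F [-0.4  0.6  2.9] q [-0.56  0.18  2.18 -0.    0.77  1.67]
```

```bash
python3 - <<'E'
from h import *
c=ctrl.read_camera('scene'); save(c,'s4.png',(320,150,420,240),6)
E
```

```text
(no output)
```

View pics/s4.png

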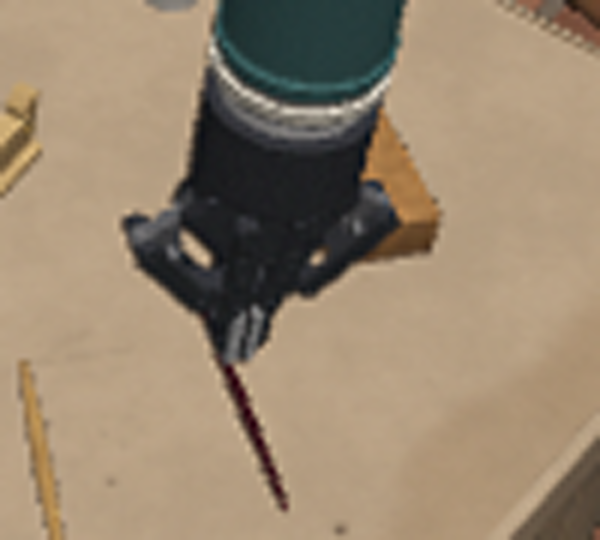

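The fingers shut at (237,350) without holding the brush, and its tail moved slightly. I'll lift and re-measure.

Request:
{"method": "carry_out", "body": {"steps": [[[0.0,0,0,-1.5,0],[0.4,-1,0,-3,0],[0.4,-3,0,-4,0],[0.4,-3,0,-3,0],[0.4,-3,0,0,0]]]}}

```text
t: 2.83
tcp_pos: [0.3601, -0.1852, 0.1201]
tool_rot: [0.004, 0.948, -0.319, 0.01]
ft_force: [0.3, -0.6, 0.5]
finger_gap: 0.403
```

Request:
{"method": "carry_out", "body": {"steps": [[[0.4,-2,4,-1,0],[0.4,-2,3.5,0,0],[0.4,0,3.5,0,0],[0.4,0,3,0,0],[0.4,0,0,0,0]]]}}

```text
t: 3.25
tcp_pos: [0.2439, -0.2688, 0.1335]
tool_rot: [0.007, 0.95, -0.311, 0.016]
ft_force: [1.1, 0.5, -0.1]
finger_gap: 0.399
```

```bash
python3 - <<'E'
from h import *
import pickle
c=ctrl.read_camera('top');pickle.dump(c,open('top.pkl','wb')); save(c,'t5.png',(250,210,390,292),5.5)
E
python3 plan.py
```

```text
t 3.30 tcp [ 0.245  -0.2675  0.1334] yaw -36.3 tilt 1.98 gap 0.398 F [ 0.3  0.6 -0.4] q [-0.91 -0.3   2.35  0.01  1.06  1.3 ]
```

View pics/t5.png

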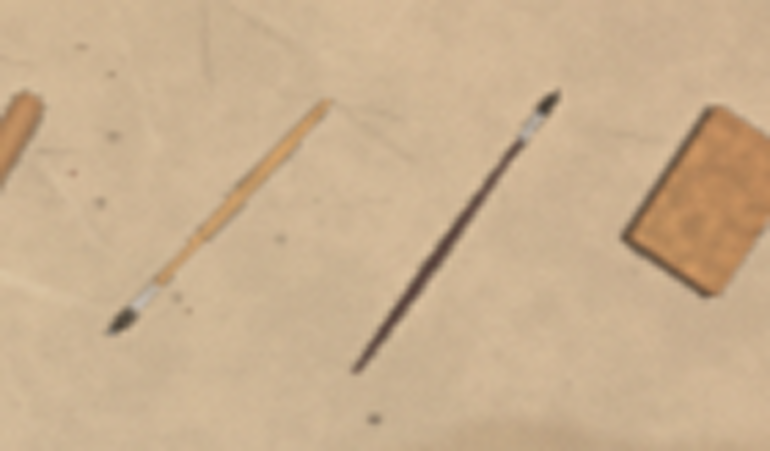

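```bash
python3 - <<'E'
from h import *
import pickle
c=pickle.load(open('top.pkl','rb'))
def crop(p,o,s): return np.array(p)/s+np.array(o)-.5+.5/s
for n,e in dict(mid=((327,101),(112,331),.0045),fine=((558,92),(355,372),.004),finemidpts=((519,141),(415,285),.004)).items():
    a,b=[world(c,*crop(p,(250,210),5.5),e[2]) for p in e[:2]]
    d=a-b; print(n,a[:2].round(4),b[:2].round(4),'mid',((a+b)/2)[:2].round(4),'len',np.linalg.norm(d).round(4),'ang',np.degrees(np.arctan2(d[1],d[0])).round(1))
# depth-based table level check near and depth on brushes
for p in((435,258),(420,280),(240,190),(255,180)):
    u,v=crop(p,(250,210),5.5).round().astype(int); print([world(c,u+i,v)[2].round(4) for i in(-3,-1,0,1,3)])
E
```

```text
mid [ 0.5025 -0.1694] [ 0.3831 -0.0554] mid [ 0.4428 -0.1124] len 0.1651 ang -43.7
fine [ 0.5067 -0.2916] [ 0.3615 -0.1812] mid [ 0.4341 -0.2364] len 0.1824 ang -37.2
finemidpts [ 0.4809 -0.2701] [ 0.406  -0.2135] mid [ 0.4434 -0.2418] len 0.0939 ang -37.1
[np.float64(-0.0002), np.float64(0.0029), np.float64(0.0051), np.float64(0.007), np.float64(0.0068)]
[np.float64(-0.0023), np.float64(0.0006), np.float64(0.0094), np.float64(-0.0002), np.float64(0.0012)]
[np.float64(-0.0056), np.float64(0.0033), np.float64(0.009), np.float64(0.0072), np.float64(0.0018)]
[np.float64(0.0033), np.float64(0.0044), np.float64(0.0098), np.float64(0.0041), np.float64(0.0021)]
```

The fingers were too high: a tip at 6.7 mm pushes an 8 mm brush out sideways. Both slender brushes are re-measured, fine now at (0.434,-0.236). I'll retry with the tips almost on the table.

```bash
python3 plan.py .434 -.2364 .05 -37.2 0.35 8
```

```text
t 3.30 tcp [ 0.245  -0.2675  0.1334] yaw -36.3 tilt 1.98 gap 0.398 F [ 0.3  0.6 -0.4] q [-0.91 -0.3   2.35  0.01  1.06  1.3 ]
[[0.35, 1.64, -1.72, 1.1, 0.1], [0.35, 1.63, -1.72, 1.1, 0.1], [0.35, 1.63, -1.72, 1.1, 0.1], [0.35, 1.63, -1.72, 1.1, 0.1], [0.35, 1.62, -1.73, 1.1, 0.1]]
[[0.35, 1.62, -1.73, 1.1, 0.1], [0.35, 1.62, -1.73, 1.1, 0.1], [0.35, 1.61, -1.74, 1.1, 0.1]]
```

Request:
{"method": "carry_out", "body": {"steps": [[[0.35,1.6,-1.7,0.8,0.1],[0.35,1.6,-1.7,0.8,0.1],[0.35,1.6,-1.7,0.8,0.1],[0.35,1.6,-1.7,1,0.1],[0.35,1.6,-1.7,1,0.1]]]}}

```text
t: 3.72
tcp_pos: [0.3658, -0.2477, 0.0941]
tool_rot: [0.007, 0.947, -0.321, 0.02]
ft_force: [-0.2, -0.1, 0.1]
finger_gap: 0.349
```

Request:
{"method": "carry_out", "body": {"steps": [[[0.35,1.6,-1.7,1,0.1],[0.35,1.6,-1.7,1.1,0.1],[0.35,1.2,-1.2,1.1,0.1],[0.35,0,0,0,0]]]}}

```text
t: 4.05
tcp_pos: [0.4395, -0.2319, 0.0612]
tool_rot: [0.006, 0.947, -0.32, 0.02]
ft_force: [-0.4, 0.2, -0.5]
finger_gap: 0.351
```

```bash
python3 plan.py .434 -.2364 .012 -37.2 0.35 4
```

```text
t 4.05 tcp [ 0.4395 -0.2319  0.0612] yaw -37.4 tilt 2.39 gap 0.351 F [-0.4  0.2 -0.5] q [-0.53  0.08  2.17 -0.    0.86  1.69]
[[0.35, -0.09, 0.18, 1.23, -0.0], [0.35, -0.09, 0.18, 1.23, -0.0], [0.35, -0.09, 0.18, 1.23, -0.0], [0.35, -0.09, 0.18, 1.23, -0.0]]
```

Request:
{"method": "carry_out", "body": {"steps": [[[0.35,-0.1,0.2,1.3,0],[0.35,-0.1,0.2,1.3,0],[0.35,-0.1,0.2,1.3,0],[0.35,-0.1,0.1,1,0],[0.35,0,0,0,0]]]}}

```text
t: 4.47
tcp_pos: [0.4365, -0.2308, 0.0108]
tool_rot: [0.005, 0.949, -0.316, 0.019]
ft_force: [-1.1, 0.2, -0.2]
finger_gap: 0.35
```

```bash
python3 plan.py .434 -.2364 .001 -37.2 0.35 2
```

```text
t 4.47 tcp [ 0.4365 -0.2308  0.0108] yaw -36.9 tilt 2.27 gap 0.350 F [-1.1  0.2 -0.2] q [-0.54  0.15  2.2  -0.    0.75  1.68]
[[0.35, 0.05, 0.3, 0.49, 0.2], [0.35, 0.05, 0.3, 0.49, 0.2]]
```

Request:
{"method": "carry_out", "body": {"steps": [[[0.3,0,0.4,0.6,0.2],[0.3,0,0.3,0.5,0],[0.3,0,0,0.2,0]]]}}

```text
t: 4.72
tcp_pos: [0.4333, -0.2363, -0.0002]
tool_rot: [0.004, 0.948, -0.318, 0.019]
ft_force: [-9.4, 7.7, 33.6]
finger_gap: 0.301
```

```bash
python3 plan.py .434 -.2364 .001 -37.2 0.3 1
```

```text
t 4.72 tcp [ 4.333e-01 -2.363e-01 -2.000e-04] yaw -37.1 tilt 2.27 gap 0.301 F [-9.4  7.7 33.6] q [-0.55  0.17  2.2  -0.    0.73  1.67]
[[0.3, 0.07, -0.04, -0.11, 0.1]]
```

Request:
{"method": "carry_out", "body": {"steps": [[[0.3,0,0,-0.15,0],[0.0,0,0,0,0],[0.0,0,0,0,0],[0.0,0,0,0,0],[0.0,0,0,0,0]]]}}

```text
t: 5.13
tcp_pos: [0.4343, -0.2383, 0.0038]
tool_rot: [0.005, 0.948, -0.318, 0.021]
ft_force: [-0.5, 0.1, 0.6]
finger_gap: 0.031
```

```bash
python3 plan.py
```

```text
t 5.13 tcp [ 0.4343 -0.2383  0.0038] yaw -37.2 tilt 2.53 gap 0.031 F [-0.5  0.1  0.6] q [-0.55  0.17  2.2   0.    0.73  1.67]
```

Request:
{"method": "carry_out", "body": {"steps": [[[0.0,0,0,0,0],[0.0,0,0,0,0]]]}}

```text
t: 5.3
tcp_pos: [0.4341, -0.2384, 0.0035]
tool_rot: [0.005, 0.948, -0.319, 0.021]
ft_force: [0.1, -0.1, 0.7]
finger_gap: 0.034
```

```bash
python3 plan.py;  python3 - <<'E'
from h import *
c=ctrl.read_camera('scene'); save(c,'s6.png',(320,150,420,240),6)
E
```

```text
t 5.30 tcp [ 0.4341 -0.2384  0.0035] yaw -37.2 tilt 2.51 gap 0.034 F [ 0.1 -0.1  0.7] q [-0.55  0.17  2.2   0.    0.73  1.67]
```

View pics/s6.png

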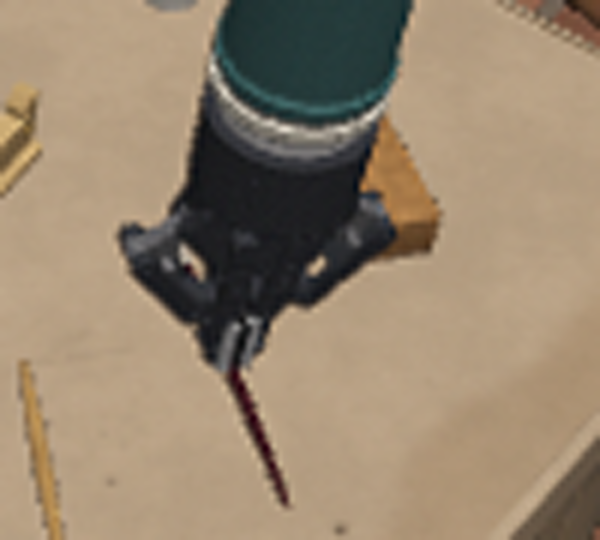

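The brush enters between the fingers at (235,365), and the gap holds at 0.034. I'll lift to test.

Request:
{"method": "carry_out", "body": {"steps": [[[0.0,0,0,-0.8,0],[0.0,0,0,-1.5,0],[0.0,0,0,-2,0],[0.0,0,0,-2,0],[0.0,0,0,-1,0]]]}}

```text
t: 5.77
tcp_pos: [0.4276, -0.2343, 0.0762]
tool_rot: [0.004, 0.948, -0.319, 0.016]
ft_force: [0.8, 0.9, 0.5]
finger_gap: 0.031
```

```bash
python3 plan.py .640 -.100 .12 12.6 0;  python3 - <<'E'
from h import *
c=ctrl.read_camera('scene'); save(c,'s7.png',(320,130,420,230),5)
E
```

```text
t 5.77 tcp [ 0.4276 -0.2343  0.0762] yaw -37.2 tilt 1.90 gap 0.031 F [0.8 0.9 0.5] q [-0.55  0.04  2.17  0.    0.9   1.67]
[[0.0, 1.12, -2.94, -0.5, -6.2], [0.0, 1.43, -2.81, -0.49, -6.2], [0.0, 1.73, -2.64, -0.48, -6.2], [0.0, 2.0, -2.44, -0.47, -6.2], [0.0, 2.25, -2.21, -0.47, -6.2]]
[[0.0, 2.48, -1.95, -0.46, -6.2], [0.0, 2.68, -1.67, -0.45, -6.2], [0.0, 2.84, -1.37, -0.45, -6.2]]
```

View pics/s7.png

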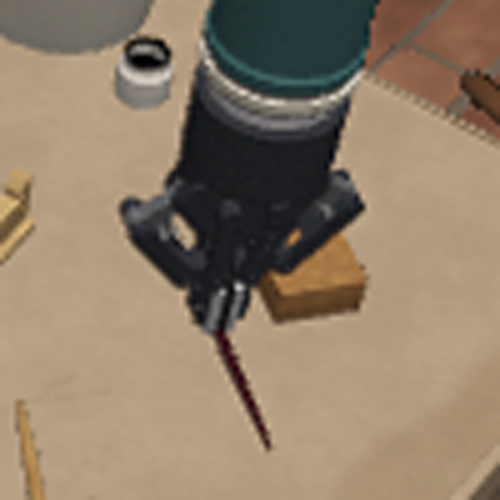

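The brush is lifted with the gripper: its tail at (268,450) has followed the fingers. Carrying it to the notch at +33 mm.

Request:
{"method": "carry_out", "body": {"steps": [[[0.0,1.1,-2.9,-0.5,-6.2],[0.0,1.4,-2.8,-0.5,-6.2],[0.0,1.7,-2.6,-0.5,-6.2],[0.0,2,-2.4,-0.5,-6.2],[0.0,2.3,-2.2,-0.5,-6.2]]]}}

```text
t: 6.23
tcp_pos: [0.5585, -0.1508, 0.1043]
tool_rot: [0.009, 0.999, -0.047, 0.014]
ft_force: [0.6, -0.6, -0.0]
finger_gap: 0.026
```

```bash
python3 plan.py .640 -.100 .10 12.6 0 4
```

```text
t 6.23 tcp [ 0.5585 -0.1508  0.1043] yaw -5.4 tilt 1.91 gap 0.026 F [ 0.6 -0.6 -0. ] q [-0.3   0.18  1.96 -0.01  0.97  1.37]
[[0.0, 1.91, -1.46, 0.14, -4.5], [0.0, 2.01, -1.3, 0.14, -4.5], [0.0, 2.11, -1.14, 0.15, -4.5], [0.0, 2.19, -0.97, 0.15, -4.5]]
```

Request:
{"method": "carry_out", "body": {"steps": [[[0.0,1.9,-1.5,0.1,-4.5],[0.0,2,-1.3,0.1,-4.5],[0.0,2.1,-1.1,0.1,-4.5],[0.0,1.8,-0.8,0.1,-4],[0.0,0,0,0,0]]]}}

```text
t: 6.65
tcp_pos: [0.6448, -0.0948, 0.1005]
tool_rot: [0.011, 0.993, 0.118, 0.014]
ft_force: [-0.2, -0.4, -0.0]
finger_gap: 0.033
```

```bash
python3 plan.py .640 -.100 .06 12.6 0 3
```

```text
t 6.65 tcp [ 0.6448 -0.0948  0.1005] yaw 13.6 tilt 2.11 gap 0.033 F [-0.2 -0.4 -0. ] q [-0.18  0.31  1.8  -0.02  1.    1.17]
[[0.0, -0.23, 0.09, 1.35, 0.3], [0.0, -0.23, 0.1, 1.35, 0.3], [0.0, -0.23, 0.1, 1.35, 0.3]]
```

Request:
{"method": "carry_out", "body": {"steps": [[[0.0,-0.2,0.1,1.4,0.3],[0.0,-0.2,0.2,1.4,0.3],[0.0,-0.1,0.2,1,0.3],[0.0,0,0,0,0]]]}}

```text
t: 6.98
tcp_pos: [0.6422, -0.1006, 0.0592]
tool_rot: [0.011, 0.994, 0.11, 0.014]
ft_force: [-0.4, 1.6, -0.4]
finger_gap: 0.032
```

```bash
python3 plan.py .640 -.100 .04 12.6 0 2;  python3 - <<'E'
from h import *
c=ctrl.read_camera('scene'); a=c['color'][120:260,230:350]; d=ctrl.read_camera('top')['color'][140:260,240:360]
f=lambda i,s:cv2.resize(i,(400,400),interpolation=cv2.INTER_CUBIC)
cv2.imwrite('pics/s8.png',np.hstack([f(a,0),f(d,0)])[:,:,::-1])
E
```

```text
t 6.98 tcp [ 0.6422 -0.1006  0.0592] yaw 12.7 tilt 2.04 gap 0.032 F [-0.4  1.6 -0.4] q [-0.19  0.35  1.83 -0.02  0.93  1.17]
[[0.0, -0.13, -0.08, 0.96, 0.0], [0.0, -0.13, -0.08, 0.96, 0.0]]
```

View pics/s8.png

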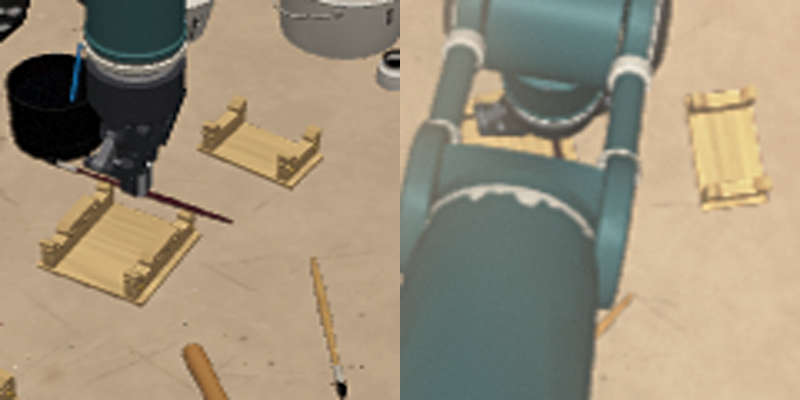

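The brush is held parallel over the right-hand notch, from (60,165) to (230,220). Lowering it.

Request:
{"method": "carry_out", "body": {"steps": [[[0.0,-0.1,0,1,0],[0.0,-0.1,-0.1,0.9,0],[0.0,0,0,0.2,0]]]}}

```text
t: 7.33
tcp_pos: [0.6434, -0.1016, 0.0414]
tool_rot: [0.012, 0.994, 0.11, 0.017]
ft_force: [-0.8, 0.5, -0.9]
finger_gap: 0.034
```

```bash
python3 plan.py .640 -.100 .036 12.6 0 1
```

```text
t 7.33 tcp [ 0.6434 -0.1016  0.0414] yaw 12.6 tilt 2.43 gap 0.034 F [-0.8  0.5 -0.9] q [-0.19  0.37  1.84 -0.02  0.89  1.17]
[[0.0, -0.32, -0.24, 0.52, 0.0]]
```

Request:
{"method": "carry_out", "body": {"steps": [[[0.0,-0.3,-0.3,0.4,0],[0.0,0,0,0.2,0],[0.0,0,0,0.1,0]]]}}

```text
t: 7.58
tcp_pos: [0.6394, -0.0993, 0.0331]
tool_rot: [0.012, 0.994, 0.109, 0.017]
ft_force: [-0.3, -0.5, 0.2]
finger_gap: 0.032
```

```bash
python3 plan.py .640 -.100 .036 12.6 0 1
```

```text
t 7.58 tcp [ 0.6394 -0.0993  0.0331] yaw 12.6 tilt 2.41 gap 0.032 F [-0.3 -0.5  0.2] q [-0.19  0.37  1.86 -0.02  0.87  1.18]
[[0.0, 0.05, 0.09, -0.28, -0.0]]
```

Request:
{"method": "carry_out", "body": {"steps": [[[0.3,0,0,0,0],[0.3,0,0,0,0],[0.3,0,0,-1,0],[0.3,0,0,-2.5,0],[0.4,0,0,-3.5,0]]]}}

```text
t: 8.0
tcp_pos: [0.6304, -0.0965, 0.097]
tool_rot: [0.01, 0.994, 0.11, 0.009]
ft_force: [0.6, 0.4, -0.2]
finger_gap: 0.391
```

```bash
python3 plan.py .4428 -.1124 .08 -43.7 0.35 10
```

```text
t 8.00 tcp [ 0.6304 -0.0965  0.097 ] yaw 12.6 tilt 1.55 gap 0.391 F [ 0.6  0.4 -0.2] q [-0.18  0.29  1.83 -0.02  1.    1.18]
[[0.35, -1.87, -0.26, 0.13, 5.6], [0.35, -1.88, -0.07, 0.14, 5.6], [0.35, -1.88, 0.11, 0.14, 5.6], [0.35, -1.86, 0.3, 0.15, 5.6], [0.35, -1.82, 0.48, 0.15, 5.6]]
[[0.35, -1.77, 0.65, 0.16, 5.6], [0.35, -1.69, 0.82, 0.16, 5.6], [0.35, -1.61, 0.98, 0.17, 5.6], [0.35, -1.5, 1.14, 0.17, 5.6], [0.35, -1.38, 1.28, 0.18, 5.6]]
```

Request:
{"method": "carry_out", "body": {"steps": [[[0.35,-1.9,-0.3,0,5.6],[0.35,-1.9,-0.1,0.1,5.6],[0.35,-1.9,0.1,0.1,5.6],[0.35,-1.9,0.3,0.1,5.6],[0.35,-1.8,0.5,0.2,5.6]]]}}

```text
t: 8.42
tcp_pos: [0.5478, -0.1055, 0.1079]
tool_rot: [0.008, 0.989, -0.143, 0.028]
ft_force: [-0.2, -0.6, -0.1]
finger_gap: 0.35
```

Request:
{"method": "carry_out", "body": {"steps": [[[0.35,-1.8,0.6,0.2,5.6],[0.35,-1.7,0.8,0.2,5.6],[0.35,-1.6,1,0.2,5.6],[0.35,-1.5,1.1,0.2,5.6],[0.35,-0.8,0.7,0.2,4]]]}}

```text
t: 8.83
tcp_pos: [0.4608, -0.1104, 0.0998]
tool_rot: [0.001, 0.926, -0.377, 0.034]
ft_force: [0.3, 0.2, 0.7]
finger_gap: 0.352
```

Request:
{"method": "carry_out", "body": {"steps": [[[0.35,0,0,0,0]]]}}

```text
t: 8.92
tcp_pos: [0.4587, -0.1103, 0.1]
tool_rot: [0.001, 0.925, -0.378, 0.033]
ft_force: [-0.0, 0.2, -0.7]
finger_gap: 0.351
```

```bash
python3 plan.py .4428 -.1124 .02 -43.7 0.35 4;python3 - <<'E'
from h import *
c=ctrl.read_camera('scene'); a=c['color'][120:260,230:350]; d=c['color'][180:280,280:380]
f=lambda i,s:cv2.resize(i,(400,400),interpolation=cv2.INTER_CUBIC)
cv2.imwrite('pics/s9.png',np.hstack([f(a,0),f(d,0)])[:,:,::-1])
E
```

```text
t 8.92 tcp [ 0.4587 -0.1103  0.1   ] yaw -44.5 tilt 3.81 gap 0.351 F [-0.   0.2 -0.7] q [-0.28 -0.04  2.2  -0.01  0.91  2.07]
[[0.35, -0.37, 0.36, 1.97, -0.2], [0.35, -0.37, 0.36, 1.97, -0.2], [0.35, -0.37, 0.36, 1.97, -0.2], [0.35, -0.37, 0.36, 1.97, -0.2]]
```

View pics/s9.png

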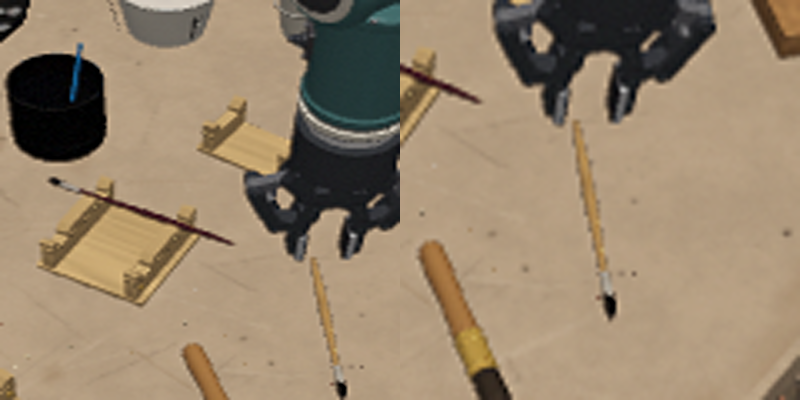

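The fine brush now lies in the right notch across both boards (55,182)–(230,243), and the gripper is over the light brush. Descending on the mid brush.

Request:
{"method": "carry_out", "body": {"steps": [[[0.35,-0.4,0.4,1.5,0],[0.35,-0.4,0.4,1.5,0],[0.35,-0.3,0.3,1.5,0],[0.35,-0.3,0.3,1.5,0],[0.35,0,0,0.8,0]]]}}

```text
t: 9.38
tcp_pos: [0.4568, -0.1154, 0.0389]
tool_rot: [-0.0, 0.928, -0.371, 0.045]
ft_force: [-0.4, 0.3, -0.9]
finger_gap: 0.353
```

```bash
python3 plan.py .4428 -.1124 .003 -43.7 0.3 5
```

```text
t 9.38 tcp [ 0.4568 -0.1154  0.0389] yaw -43.7 tilt 5.15 gap 0.353 F [-0.4  0.3 -0.9] q [-0.3   0.04  2.26 -0.01  0.75  2.04]
[[0.3, -0.3, 0.17, 0.69, 0.0], [0.3, -0.3, 0.17, 0.69, 0.0], [0.3, -0.3, 0.17, 0.69, 0.0], [0.3, -0.3, 0.17, 0.69, 0.0], [0.3, -0.3, 0.17, 0.69, 0.0]]
```

Request:
{"method": "carry_out", "body": {"steps": [[[0.35,0,0,-4,0],[0.35,0,0,-4,0],[0.35,0,0,-4,0],[0.35,0,0,-4,0],[0.35,0,0,-4,0]]]}}

```text
t: 9.8
tcp_pos: [0.4364, -0.1067, 0.231]
tool_rot: [0.001, 0.93, -0.367, 0.028]
ft_force: [0.0, -0.5, -0.5]
finger_gap: 0.352
```

```bash
python3 plan.py; python3 -c "
from h import *
ctrl.read_camera('top');ctrl.read_camera('top')"; python3 plan.py .4428 -.1124 .06 -43.7 0.35
```

```text
t 9.80 tcp [ 0.4364 -0.1067  0.231 ] yaw -43.1 tilt 3.26 gap 0.352 F [ 0.  -0.5 -0.5] q [-0.29 -0.22  2.1  -0.01  1.2   2.03]
t 9.90 tcp [ 0.4422 -0.1084  0.2387] yaw -43.1 tilt 4.23 gap 0.347 F [ 1.2 -0.7  0.5] q [-0.29 -0.22  2.09 -0.01  1.2   2.03]
[[0.35, -0.18, 0.15, 3.57, 0.1], [0.35, -0.18, 0.15, 3.57, 0.1], [0.35, -0.18, 0.15, 3.57, 0.1], [0.35, -0.18, 0.15, 3.57, 0.1], [0.35, -0.18, 0.15, 3.57, 0.1]]
```

Request:
{"method": "carry_out", "body": {"steps": [[[0.35,0,0,-4,0],[0.35,0,0,-4,0],[0.35,0,0,0,0]]]}}

```text
t: 10.15
tcp_pos: [0.4371, -0.1057, 0.3143]
tool_rot: [-0.0, 0.931, -0.364, 0.038]
ft_force: [1.5, -0.2, 1.1]
finger_gap: 0.35
```

```bash
cat > settle.py <<'E'
from h import *
for i in range(3): ctrl.read_camera('top')
E
python3 plan.py; python3 settle.py; python3 plan.py .4428 -.1124 .06 -43.7 0.35
```

```text
t 10.15 tcp [ 0.4371 -0.1057  0.3143] yaw -42.8 tilt 4.35 gap 0.350 F [ 1.5 -0.2  1.1] q [-0.29 -0.27  1.99 -0.01  1.35  2.03]
t 10.30 tcp [ 0.434  -0.1048  0.3063] yaw -42.8 tilt 3.70 gap 0.349 F [ 0.6  0.4 -0. ] q [-0.29 -0.27  2.   -0.01  1.35  2.03]
[[0.35, -0.05, 0.07, 3.52, 0.1], [0.35, -0.05, 0.07, 3.52, 0.1], [0.35, -0.05, 0.07, 3.52, 0.1], [0.35, -0.05, 0.07, 3.52, 0.1], [0.35, -0.05, 0.07, 3.52, 0.1]]
[[0.35, -0.05, 0.07, 3.52, 0.1], [0.35, -0.05, 0.07, 3.52, 0.1]]
```

Request:
{"method": "carry_out", "body": {"steps": [[[0.35,0,0,4,0]]]}}

```text
t: 10.38
tcp_pos: [0.4411, -0.1071, 0.2732]
tool_rot: [-0.0, 0.931, -0.364, 0.039]
ft_force: [1.8, -0.2, -0.3]
finger_gap: 0.354
```

```bash
python3 plan.py; python3 settle.py; python3 plan.py .4428 -.1124 .06 -43.7 0.35
```

```text
t 10.38 tcp [ 0.4411 -0.1071  0.2732] yaw -42.8 tilt 4.50 gap 0.354 F [ 1.8 -0.2 -0.3] q [-0.29 -0.25  2.04 -0.01  1.27  2.03]
t 10.53 tcp [ 0.433  -0.1048  0.2612] yaw -42.8 tilt 3.08 gap 0.352 F [ 0.2  0.6 -0.1] q [-0.29 -0.24  2.06 -0.01  1.27  2.03]
[[0.35, 0.04, 0.04, 3.36, 0.2], [0.35, 0.04, 0.04, 3.36, 0.2], [0.35, 0.04, 0.04, 3.36, 0.2], [0.35, 0.04, 0.04, 3.36, 0.2], [0.35, 0.04, 0.04, 3.36, 0.2]]
[[0.35, 0.04, 0.04, 3.36, 0.2]]
```

Request:
{"method": "carry_out", "body": {"steps": [[[0.35,0,0,4,0]]]}}

```text
t: 10.62
tcp_pos: [0.4401, -0.1071, 0.2317]
tool_rot: [0.0, 0.931, -0.364, 0.033]
ft_force: [2.3, -1.1, 1.3]
finger_gap: 0.348
```

```bash
python3 settle.py; python3 plan.py
```

```text
t 10.77 tcp [ 0.4329 -0.1049  0.2223] yaw -42.8 tilt 2.68 gap 0.354 F [-0.6  0.3  0.3] q [-0.29 -0.21  2.11 -0.01  1.2   2.03]
```

Request:
{"method": "carry_out", "body": {"steps": [[[0.35,0,0,4,0]]]}}

```text
t: 10.85
tcp_pos: [0.4418, -0.1078, 0.1923]
tool_rot: [0.0, 0.931, -0.364, 0.032]
ft_force: [2.4, -0.5, 1.9]
finger_gap: 0.345
```

```bash
python3 settle.py; python3 plan.py
```

```text
t 11.00 tcp [ 0.4339 -0.1055  0.183 ] yaw -42.8 tilt 2.50 gap 0.351 F [-0.5  0.4  0.4] q [-0.29 -0.17  2.15 -0.01  1.12  2.03]
```

Request:
{"method": "carry_out", "body": {"steps": [[[0.35,0,0,4,0]]]}}

```text
t: 11.08
tcp_pos: [0.4439, -0.1087, 0.1532]
tool_rot: [0.0, 0.931, -0.364, 0.031]
ft_force: [2.6, -0.6, 0.7]
finger_gap: 0.35
```

```bash
python3 settle.py; python3 plan.py .4428 -.1124 .06 -43.7 0.35
```

```text
t 11.23 tcp [ 0.4356 -0.1063  0.1441] yaw -42.8 tilt 2.44 gap 0.343 F [ 0.9 -0.3  0.7] q [-0.29 -0.13  2.19 -0.01  1.04  2.03]
[[0.35, 0.2, 0.02, 2.81, 0.3], [0.35, 0.2, 0.02, 2.81, 0.3], [0.35, 0.2, 0.02, 2.81, 0.3]]
```

Request:
{"method": "carry_out", "body": {"steps": [[[0.35,0.3,0,4,0.3]]]}}

```text
t: 11.32
tcp_pos: [0.4479, -0.1114, 0.1143]
tool_rot: [0.0, 0.93, -0.367, 0.031]
ft_force: [2.6, -0.6, 1.5]
finger_gap: 0.349
```

```bash
python3 settle.py
```

Request:
{"method": "carry_out", "body": {"steps": [[[0.35,0.3,0,4,0.3]]]}}

```text
t: 11.55
tcp_pos: [0.4519, -0.1143, 0.0751]
tool_rot: [0.0, 0.929, -0.369, 0.03]
ft_force: [2.9, -1.4, 1.2]
finger_gap: 0.349
```

```bash
python3 settle.py; python3 plan.py .4428 -.1124 .025 -43.7 0.35
```

```text
t 11.70 tcp [ 0.4432 -0.1118  0.0665] yaw -43.4 tilt 2.28 gap 0.352 F [0.1 0.2 1. ] q [-0.3  -0.    2.24 -0.01  0.87  2.03]
[[0.35, -0.07, 0.06, 2.07, 0.2], [0.35, -0.07, 0.06, 2.07, 0.2]]
```

Well aligned. Finish the descent and close (tip 1–2 mm above the table).

Request:
{"method": "carry_out", "body": {"steps": [[[0.3,-0.1,0.1,4,0.3]]]}}

```text
t: 11.78
tcp_pos: [0.4525, -0.1152, 0.0355]
tool_rot: [0.0, 0.928, -0.371, 0.029]
ft_force: [3.6, -1.4, 0.6]
finger_gap: 0.304
```

```bash
python3 settle.py; python3 plan.py
```

```text
t 11.93 tcp [ 0.4426 -0.1123  0.0271] yaw -43.6 tilt 2.13 gap 0.299 F [-0.   0.3 -0.1] q [-0.3   0.06  2.26 -0.01  0.78  2.04]
```

Request:
{"method": "carry_out", "body": {"steps": [[[0.3,0,0,1.9,0]]]}}

```text
t: 12.02
tcp_pos: [0.448, -0.1139, 0.0134]
tool_rot: [0.001, 0.928, -0.371, 0.023]
ft_force: [1.3, -0.5, -0.1]
finger_gap: 0.305
```

```bash
python3 settle.py; python3 plan.py .4428 -.1124 .002 -43.7 0.3
```

```text
t 12.17 tcp [ 0.444  -0.1128  0.01  ] yaw -43.6 tilt 2.20 gap 0.300 F [ 0.2 -0.8  0.2] q [-0.3   0.09  2.27 -0.01  0.74  2.04]
[[0.3, -0.14, 0.07, 0.8, 0.1]]
```

Request:
{"method": "carry_out", "body": {"steps": [[[0.3,-0.1,0.1,0.9,0]]]}}

```text
t: 12.25
tcp_pos: [0.4459, -0.1138, 0.0043]
tool_rot: [0.001, 0.928, -0.371, 0.022]
ft_force: [-0.3, -0.7, 0.6]
finger_gap: 0.304
```

```bash
python3 settle.py; python3 plan.py
```

```text
t 12.40 tcp [ 0.4433 -0.1131  0.0019] yaw -43.6 tilt 2.26 gap 0.298 F [ 0.9 -0.2 -0.4] q [-0.3   0.11  2.28 -0.01  0.72  2.04]
```

Request:
{"method": "carry_out", "body": {"steps": [[[0,0,0,0,0],[0,0,0,0,0],[0,0,0,0,0],[0,0,0,0,0]]]}}

```text
t: 12.73
tcp_pos: [0.4443, -0.1134, 0.0037]
tool_rot: [0.001, 0.928, -0.371, 0.021]
ft_force: [0.1, -0.5, 0.1]
finger_gap: 0.052
```

```bash
python3 settle.py; python3 plan.py
```

```text
t 12.88 tcp [ 0.4441 -0.1133  0.0035] yaw -43.6 tilt 2.37 gap 0.052 F [-0.7 -0.2 -0.4] q [-0.3   0.1   2.27 -0.01  0.72  2.04]
```

Request:
{"method": "carry_out", "body": {"steps": [[[0,0,0,-3,0],[0,0,0,-4,0],[0,0,0,-3,0]]]}}

```text
t: 13.13
tcp_pos: [0.4326, -0.1093, 0.0976]
tool_rot: [0.002, 0.928, -0.372, 0.01]
ft_force: [0.9, -0.4, -0.0]
finger_gap: 0.053
```

```bash
python3 settle.py; python3 plan.py .626 -.036 .1 12.6 0 9
```

```text
t 13.28 tcp [ 0.4357 -0.1102  0.0993] yaw -43.6 tilt 1.64 gap 0.055 F [-0.3  0.3 -0.6] q [-0.3  -0.06  2.22 -0.01  0.95  2.04]
[[0.0, 0.96, -2.06, 0.03, -6.2], [0.0, 1.18, -1.94, 0.04, -6.2], [0.0, 1.38, -1.8, 0.04, -6.2], [0.0, 1.57, -1.64, 0.05, -6.2], [0.0, 1.74, -1.46, 0.05, -6.2]]
[[0.0, 1.89, -1.26, 0.05, -6.2], [0.0, 2.01, -1.05, 0.06, -6.2], [0.0, 2.11, -0.82, 0.06, -6.2], [0.0, 2.19, -0.59, 0.06, -6.2]]
```

Request:
{"method": "carry_out", "body": {"steps": [[[0,1,-2.1,0,-6.2],[0,1.2,-1.9,0,-6.2],[0,1.4,-1.8,0,-6.2]]]}}

```text
t: 13.53
tcp_pos: [0.4948, -0.0856, 0.0965]
tool_rot: [0.004, 0.977, -0.213, 0.01]
ft_force: [0.0, -0.3, -0.9]
finger_gap: 0.051
```

```bash
python3 settle.py; python3 plan.py
```

```text
t 13.68 tcp [ 0.4958 -0.0854  0.0966] yaw -24.8 tilt 1.27 gap 0.050 F [-0.  -0.   0.3] q [-0.21  0.05  2.11 -0.01  0.95  1.8 ]
```

Request:
{"method": "carry_out", "body": {"steps": [[[0,1.6,-1.6,0,-6.2],[0,1.7,-1.5,0,-6.2],[0,1.9,-1.3,0,-6.2]]]}}

```text
t: 13.93
tcp_pos: [0.5509, -0.0604, 0.0909]
tool_rot: [0.006, 0.999, -0.052, 0.002]
ft_force: [0.3, 0.3, 0.0]
finger_gap: 0.048
```

```bash
python3 settle.py; python3 plan.py .626 -.036 .1 12.6 0 3
```

```text
t 14.08 tcp [ 0.5522 -0.0602  0.0914] yaw -6.2 tilt 0.73 gap 0.049 F [-0.4 -0.2 -0.1] q [-0.15  0.17  2.   -0.01  0.97  1.54]
[[0.0, 2.36, -1.07, -0.29, -6.3], [0.0, 2.46, -0.8, -0.28, -6.3], [0.0, 2.54, -0.53, -0.28, -6.3]]
```

Tilt is falling too. Continue to the left notch.

Request:
{"method": "carry_out", "body": {"steps": [[[0,2.4,-1.1,-0.3,-6.3],[0,2.5,-0.8,-0.3,-6.3],[0,2.5,-0.5,-0.3,-6.3]]]}}

```text
t: 14.33
tcp_pos: [0.6155, -0.0378, 0.0941]
tool_rot: [0.005, 0.994, 0.111, -0.008]
ft_force: [0.6, 0.1, -0.8]
finger_gap: 0.052
```

```bash
python3 settle.py; python3 plan.py .626 -.036 .055 12.6 0 2
```

```text
t 14.48 tcp [ 0.6173 -0.0375  0.0948] yaw 12.5 tilt 0.92 gap 0.050 F [-0.7  0.7 -0.8] q [-0.09  0.28  1.85 -0.02  1.02  1.27]
[[0.0, 0.47, 0.0, 1.99, -0.1], [0.0, 0.47, 0.0, 1.99, -0.1]]
```

Request:
{"method": "carry_out", "body": {"steps": [[[0,0.8,0,3.5,0]]]}}

```text
t: 14.57
tcp_pos: [0.6284, -0.0374, 0.0661]
tool_rot: [0.007, 0.994, 0.107, -0.001]
ft_force: [0.9, -0.7, 0.0]
finger_gap: 0.054
```

```bash
python3 settle.py; python3 plan.py .626 -.036 .036 12.6 0 1
```

```text
t 14.72 tcp [ 0.6197 -0.0365  0.056 ] yaw 12.3 tilt 1.33 gap 0.048 F [-1.1  0.7 -0.3] q [-0.09  0.33  1.86 -0.02  0.97  1.27]
[[0.0, 0.67, 0.07, 1.99, -0.3]]
```

Request:
{"method": "carry_out", "body": {"steps": [[[0,0.7,0.1,2,-0.3]]]}}

```text
t: 14.8
tcp_pos: [0.6276, -0.0371, 0.0398]
tool_rot: [0.005, 0.994, 0.109, -0.008]
ft_force: [1.9, 0.1, 0.9]
finger_gap: 0.055
```

```bash
python3 settle.py; python3 plan.py .626 -.036 .034 12.6 0 1
```

```text
t 14.95 tcp [ 0.6248 -0.0366  0.0359] yaw 12.5 tilt 1.44 gap 0.053 F [-0.7  0.5  0.3] q [-0.09  0.37  1.86 -0.02  0.94  1.27]
[[0.0, 0.14, -0.04, 0.18, -0.1]]
```

Request:
{"method": "carry_out", "body": {"steps": [[[0,0.1,0,0.2,0],[0.3,0,0,0,0],[0.3,0,0,0,0],[0.3,0,0,0,0]]]}}

```text
t: 15.28
tcp_pos: [0.625, -0.0373, 0.0383]
tool_rot: [0.005, 0.994, 0.108, -0.011]
ft_force: [0.5, 0.6, -0.3]
finger_gap: 0.304
```

Request:
{"method": "carry_out", "body": {"steps": [[[0.3,0,0,-2,0],[0.3,0,0,-4,0],[0.6,0,0,-3,0]]]}}

```text
t: 15.53
tcp_pos: [0.6198, -0.0358, 0.1231]
tool_rot: [0.003, 0.994, 0.107, -0.019]
ft_force: [1.4, -0.3, 0.3]
finger_gap: 0.428
```

```bash
python3 settle.py; python3 plan.py .448 .017 .12 -28.5 0.6 8
```

```text
t 15.68 tcp [ 0.6227 -0.036   0.1254] yaw 12.3 tilt 1.82 gap 0.605 F [ 0.1  0.  -0.6] q [-0.09  0.27  1.8  -0.02  1.1   1.27]
[[0.6, -1.99, -1.11, 0.13, 5.1], [0.6, -2.08, -0.93, 0.13, 5.1], [0.6, -2.15, -0.74, 0.13, 5.1], [0.6, -2.21, -0.55, 0.14, 5.1], [0.6, -2.25, -0.35, 0.14, 5.1]]
[[0.6, -2.27, -0.15, 0.14, 5.1], [0.6, -2.28, 0.06, 0.14, 5.1], [0.6, -2.26, 0.26, 0.14, 5.1]]
```

Request:
{"method": "carry_out", "body": {"steps": [[[0.6,-2,-1.1,0.1,5.1],[0.6,-2.1,-0.9,0.1,5.1],[0.6,-2.2,-0.7,0.1,5.1],[0.6,-2.2,-0.6,0.1,5.1]]]}}

```text
t: 16.02
tcp_pos: [0.5347, -0.0103, 0.1219]
tool_rot: [0.007, 0.997, -0.078, -0.013]
ft_force: [0.2, -0.7, 0.2]
finger_gap: 0.6
```

```bash
python3 settle.py
```

Request:
{"method": "carry_out", "body": {"steps": [[[0.6,-2.2,-0.4,0.1,5.1],[0.6,-2.2,-0.2,0.1,5.1],[0.6,-2.2,0.1,0.1,5.1],[0.6,-2.2,0.3,0.1,5.1]]]}}

```text
t: 16.5
tcp_pos: [0.4537, 0.0159, 0.119]
tool_rot: [0.009, 0.967, -0.255, -0.01]
ft_force: [0.8, -0.2, -0.1]
finger_gap: 0.596
```

```bash
python3 settle.py;  python3 plan.py .448 .017 .05 -28.5 0.6 2; python3 - <<'E'
from h import *
c=ctrl.read_camera('scene'); a=c['color'][120:260,230:350]; d=c['color'][180:300,230:350]
f=lambda i,s:cv2.resize(i,(400,400),interpolation=cv2.INTER_CUBIC)
cv2.imwrite('pics/s10.png',np.hstack([f(a,0),f(d,0)])[:,:,::-1])
E
```

```text
t 16.65 tcp [0.453  0.016  0.1188] yaw -29.3 tilt 1.56 gap 0.599 F [-0.  -0.5 -0. ] q [-0.01 -0.04  2.16 -0.01  1.05  2.08]
[[0.6, -0.19, 0.0, 3.45, -0.4], [0.6, -0.19, 0.0, 3.45, -0.4]]
```

View pics/s10.png

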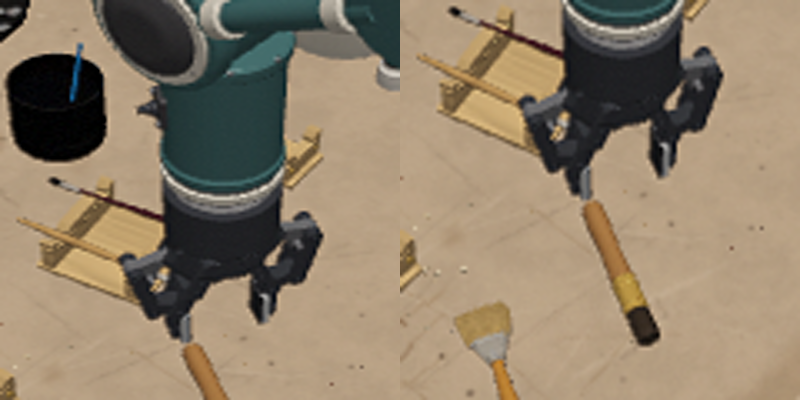

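Both slender brushes lie in their notches: the mid one at (20,220) to (130,265) in the left notch. Now the stub.

Request:
{"method": "carry_out", "body": {"steps": [[[0.6,-0.2,0,3.5,-0.4]]]}}

```text
t: 16.78
tcp_pos: [0.4604, 0.016, 0.0908]
tool_rot: [0.007, 0.969, -0.248, -0.001]
ft_force: [2.3, 0.4, 0.4]
finger_gap: 0.601
```

```bash
python3 settle.py
```

Request:
{"method": "carry_out", "body": {"steps": [[[0.6,-0.2,0,3.5,-0.4]]]}}

```text
t: 17.02
tcp_pos: [0.4565, 0.0162, 0.0538]
tool_rot: [0.008, 0.969, -0.245, -0.004]
ft_force: [1.7, -1.0, 0.3]
finger_gap: 0.597
```

```bash
python3 settle.py;  python3 plan.py .448 .017 .004 -28.5 0.5 2
```

```text
t 17.17 tcp [0.4468 0.0164 0.0466] yaw -28.4 tilt 1.97 gap 0.598 F [ 0.5 -0.6  0.2] q [-0.01  0.06  2.22 -0.02  0.9   2.07]
[[0.5, 0.09, -0.11, 2.13, 0.0], [0.5, 0.09, -0.11, 2.13, 0.0]]
```

Request:
{"method": "carry_out", "body": {"steps": [[[0.5,0.1,-0.1,2.5,0]]]}}

```text
t: 17.25
tcp_pos: [0.4534, 0.0163, 0.0265]
tool_rot: [0.009, 0.969, -0.245, -0.009]
ft_force: [1.1, -0.4, 0.6]
finger_gap: 0.502
```

```bash
python3 settle.py; python3 plan.py
```

```text
t 17.40 tcp [0.4472 0.0164 0.022 ] yaw -28.4 tilt 2.07 gap 0.501 F [ 0.4 -0.3 -0. ] q [-0.01  0.1   2.23 -0.02  0.84  2.07]
```

Request:
{"method": "carry_out", "body": {"steps": [[[0.5,0.1,0,1.4,0]]]}}

```text
t: 17.48
tcp_pos: [0.4512, 0.0157, 0.0115]
tool_rot: [0.01, 0.969, -0.245, -0.012]
ft_force: [1.3, -0.2, 0.6]
finger_gap: 0.504
```

```bash
python3 settle.py;  python3 plan.py .448 .017 .004 -28.5 0.5 1
```

```text
t 17.63 tcp [0.4481 0.0156 0.0091] yaw -28.4 tilt 2.05 gap 0.501 F [ 0.9  0.6 -0.4] q [-0.01  0.12  2.24 -0.02  0.81  2.07]
[[0.5, -0.07, -0.13, 0.51, 0.1]]
```

Request:
{"method": "carry_out", "body": {"steps": [[[0.5,0,0,0.5,0],[0,0,0,0,0],[0,0,0,0,0],[0,0,0,0,0],[0,0,0,0,0]]]}}

```text
t: 18.05
tcp_pos: [0.4518, 0.0156, 0.009]
tool_rot: [0.009, 0.969, -0.245, -0.011]
ft_force: [0.3, -0.4, -0.9]
finger_gap: 0.205
```

```bash
python3 settle.py; python3 plan.py
```

```text
t 18.20 tcp [0.4514 0.0156 0.0086] yaw -28.4 tilt 1.69 gap 0.207 F [-0.3  0.8 -0.6] q [-0.01  0.12  2.24 -0.02  0.81  2.07]
```

Request:
{"method": "carry_out", "body": {"steps": [[[0,0,0,-3,0],[0,0,0,-4,0],[0,0,0,-3,0]]]}}

```text
t: 18.45
tcp_pos: [0.4454, 0.0169, 0.1027]
tool_rot: [0.012, 0.969, -0.245, -0.022]
ft_force: [0.3, -0.3, -0.7]
finger_gap: 0.2
```

```bash
python3 settle.py; python3 plan.py .631 -.256 .11 7.4 0 10
```

```text
t 18.60 tcp [0.4486 0.0169 0.1042] yaw -28.4 tilt 2.41 gap 0.202 F [-0.6 -0.4 -1.1] q [-0.01 -0.02  2.17 -0.02  1.03  2.07]
[[0.0, 2.9, 1.54, -0.1, -3.6], [0.0, 2.8, 1.71, -0.09, -3.6], [0.0, 2.69, 1.89, -0.08, -3.6], [0.0, 2.56, 2.05, -0.07, -3.6], [0.0, 2.43, 2.21, -0.06, -3.6]]
[[0.0, 2.29, 2.35, -0.05, -3.6], [0.0, 2.14, 2.49, -0.04, -3.6], [0.0, 1.98, 2.62, -0.04, -3.6], [0.0, 1.81, 2.74, -0.03, -3.6], [0.0, 1.64, 2.85, -0.02, -3.6]]
```

Request:
{"method": "carry_out", "body": {"steps": [[[0,2.9,1.5,0,-3.6],[0,2.8,1.7,0,-3.6],[0,2.7,1.9,0,-3.6]]]}}

```text
t: 18.85
tcp_pos: [0.4989, -0.0617, 0.099]
tool_rot: [0.008, 0.989, -0.146, -0.023]
ft_force: [0.3, -0.0, -0.5]
finger_gap: 0.205
```

```bash
python3 settle.py
```

Request:
{"method": "carry_out", "body": {"steps": [[[0,2.6,2,0,-3.6],[0,2.4,2.2,0,-3.6],[0,2.3,2.3,0,-3.6]]]}}

```text
t: 19.25
tcp_pos: [0.5478, -0.1384, 0.0903]
tool_rot: [0.004, 0.998, -0.052, -0.031]
ft_force: [-0.4, 1.0, -0.7]
finger_gap: 0.202
```

```bash
python3 settle.py; python3 plan.py .631 -.256 .10 7.4 0 4
```

```text
t 19.40 tcp [ 0.5489 -0.1395  0.0906] yaw -6.3 tilt 3.48 gap 0.197 F [-0.5 -0.1 -0.2] q [-0.28  0.23  1.93 -0.02  1.04  1.41]
[[0.0, 2.34, 2.67, -0.35, -3.4], [0.0, 2.18, 2.81, -0.33, -3.4], [0.0, 2.01, 2.94, -0.32, -3.4], [0.0, 1.83, 3.05, -0.31, -3.4]]
```

Request:
{"method": "carry_out", "body": {"steps": [[[0,2.3,2.7,-0.5,-3.4],[0,2.2,2.8,-0.5,-3.4],[0,2,2.9,-0.5,-3.4],[0,1.8,3,-0.5,-3.4]]]}}

```text
t: 19.73
tcp_pos: [0.6199, -0.2439, 0.0966]
tool_rot: [-0.007, 0.997, 0.07, -0.041]
ft_force: [0.6, -0.4, -0.3]
finger_gap: 0.204
```

```bash
python3 settle.py; python3 plan.py .631 -.256 .055 7.4 0 3
```

```text
t 19.88 tcp [ 0.6209 -0.2454  0.0968] yaw 7.7 tilt 4.67 gap 0.201 F [-0.4  0.8 -0.2] q [-0.4   0.4   1.68 -0.03  1.14  1.05]
[[0.0, 0.4, 0.42, 1.36, 0.1], [0.0, 0.4, 0.42, 1.36, 0.1], [0.0, 0.4, 0.42, 1.36, 0.1]]
```

Request:
{"method": "carry_out", "body": {"steps": [[[0,0.5,0.4,1.2,0.1],[0,0.5,0.4,1.2,0.1],[0,0.3,0.3,1,0.1],[0,0,0,0,0]]]}}

```text
t: 20.22
tcp_pos: [0.6287, -0.2478, 0.056]
tool_rot: [-0.008, 0.997, 0.064, -0.043]
ft_force: [-1.1, 0.1, -0.1]
finger_gap: 0.202
```

```bash
python3 plan.py;python3 settle.py; python3 plan.py .635 -.2555 .044 7.4 0 2
```

```text
t 20.22 tcp [ 0.6287 -0.2478  0.056 ] yaw 7.4 tilt 5.07 gap 0.202 F [-1.1  0.1 -0.1] q [-0.4   0.46  1.68 -0.03  1.09  1.06]
t 20.37 tcp [ 0.6301 -0.2487  0.0589] yaw 7.4 tilt 4.88 gap 0.202 F [-0.5 -0.4 -0.3] q [-0.4   0.46  1.67 -0.03  1.09  1.06]
[[0.0, 0.26, 0.39, 0.72, -0.0], [0.0, 0.26, 0.39, 0.72, -0.0]]
```

Request:
{"method": "carry_out", "body": {"steps": [[[0,0.4,0.8,0,0]]]}}

```text
t: 20.45
tcp_pos: [0.6347, -0.2549, 0.0588]
tool_rot: [-0.008, 0.997, 0.064, -0.042]
ft_force: [0.1, -0.3, 0.1]
finger_gap: 0.206
```

```bash
python3 settle.py; python3 plan.py .635 -.2555 .042 7.4 0 1
```

```text
t 20.60 tcp [ 0.6359 -0.2568  0.0593] yaw 7.4 tilt 4.78 gap 0.201 F [ 0.8  0.1 -0.8] q [-0.41  0.47  1.66 -0.03  1.09  1.05]
[[0.0, 0.07, -0.11, 1.73, -0.0]]
```

Request:
{"method": "carry_out", "body": {"steps": [[[0,0.1,-0.1,1,0]]]}}

```text
t: 20.68
tcp_pos: [0.638, -0.2569, 0.0518]
tool_rot: [-0.006, 0.997, 0.063, -0.039]
ft_force: [1.0, 0.5, -0.5]
finger_gap: 0.204
```

```bash
python3 settle.py; python3 plan.py .635 -.2555 .042 7.4 0 1
```

```text
t 20.83 tcp [ 0.6351 -0.2553  0.0481] yaw 7.4 tilt 4.89 gap 0.203 F [ 0.2 -0.2 -0.9] q [-0.41  0.49  1.66 -0.03  1.08  1.05]
[[0.0, 0.04, 0.03, 0.61, -0.0]]
```

Request:
{"method": "carry_out", "body": {"steps": [[[0,0.1,0,0.5,0]]]}}

```text
t: 20.92
tcp_pos: [0.6363, -0.2554, 0.0439]
tool_rot: [-0.007, 0.997, 0.064, -0.041]
ft_force: [0.5, -0.2, 0.3]
finger_gap: 0.201
```

```bash
python3 settle.py; python3 plan.py .635 -.2555 .042 7.4 0 1
```

```text
t 21.07 tcp [ 0.635  -0.2548  0.0422] yaw 7.4 tilt 4.98 gap 0.200 F [-0.9  0.6  0.3] q [-0.41  0.49  1.66 -0.03  1.07  1.05]
[[0.0, -0.01, 0.07, 0.02, -0.0]]
```

Request:
{"method": "carry_out", "body": {"steps": [[[0,0,0,0.2,0],[0.25,0,0,0,0],[0.4,0,0,0,0],[0.4,0,0,0,0],[0.4,0,0,0,0]]]}}

```text
t: 21.48
tcp_pos: [0.6354, -0.2549, 0.0407]
tool_rot: [-0.008, 0.997, 0.064, -0.042]
ft_force: [-0.5, 1.0, 0.1]
finger_gap: 0.401
```

Request:
{"method": "carry_out", "body": {"steps": [[[0.4,0,0,-2,0],[0.4,0,0,-4,0],[0.6,0,0,-3,0]]]}}

```text
t: 21.73
tcp_pos: [0.6363, -0.253, 0.1225]
tool_rot: [-0.012, 0.997, 0.064, -0.051]
ft_force: [0.8, -1.0, -0.4]
finger_gap: 0.528
```

```bash
python3 settle.py; python3 plan.py .437 .152 .13 -30.5 0.6 12
```

```text
t 21.88 tcp [ 0.639  -0.2541  0.125 ] yaw 7.4 tilt 5.55 gap 0.601 F [-0.4 -0.2 -0.8] q [-0.4   0.42  1.6  -0.03  1.22  1.05]
[[0.6, -1.23, -3.57, 0.17, 3.2], [0.6, -1.43, -3.5, 0.18, 3.2], [0.6, -1.62, -3.41, 0.2, 3.2], [0.6, -1.8, -3.32, 0.21, 3.2], [0.6, -1.98, -3.21, 0.23, 3.2]]
[[0.6, -2.15, -3.1, 0.24, 3.2], [0.6, -2.32, -2.97, 0.25, 3.2], [0.6, -2.48, -2.84, 0.27, 3.2], [0.6, -2.63, -2.7, 0.28, 3.2], [0.6, -2.78, -2.55, 0.29, 3.2]]
[[0.6, -2.91, -2.39, 0.29, 3.2], [0.6, -3.04, -2.23, 0.3, 3.2]]
```

Request:
{"method": "carry_out", "body": {"steps": [[[0.6,-1.2,-3.6,0.1,3.2],[0.6,-1.4,-3.5,0.1,3.2],[0.6,-1.6,-3.4,0.1,3.2],[0.6,-1.8,-3.3,0.1,3.2],[0.6,-2,-3.2,0.1,3.2]]]}}

```text
t: 22.3
tcp_pos: [0.5542, -0.0861, 0.1243]
tool_rot: [-0.002, 0.995, -0.086, -0.049]
ft_force: [0.3, 1.2, 0.5]
finger_gap: 0.598
```

Request:
{"method": "carry_out", "body": {"steps": [[[0.6,-2.2,-3.1,0.2,3.2],[0.6,-2.3,-3,0.2,3.2],[0.6,-2.5,-2.8,0.2,3.2],[0.6,-2.6,-2.7,0.2,3.2],[0.6,0,0,0,0]]]}}

```text
t: 22.72
tcp_pos: [0.4775, 0.0612, 0.1174]
tool_rot: [0.003, 0.978, -0.203, -0.056]
ft_force: [-0.7, 0.2, -0.6]
finger_gap: 0.604
```

```bash
python3 settle.py; python3 plan.py .437 .152 .10 -30.5 0.6 4;  python3 - <<'E'
from h import *
import pickle
c=ctrl.read_camera('scene'); a=c['color'][100:240,230:370]; t=ctrl.read_camera('top');d=t['color'][140:220,300:380]; pickle.dump(t,open('top2.pkl','wb'))
f=lambda i,s:cv2.resize(i,(400,400),interpolation=cv2.INTER_CUBIC)
cv2.imwrite('pics/s11.png',np.hstack([f(a,0),f(d,0)])[:,:,::-1])
E
```

```text
t 22.87 tcp [0.4813 0.0568 0.1183] yaw -23.5 tilt 6.20 gap 0.602 F [-0.6  0.2 -1. ] q [0.05 0.08 2.05 0.02 1.12 2.02]
[[0.6, -1.91, -1.76, 0.6, 1.8], [0.6, -1.96, -1.7, 0.61, 1.8], [0.6, -2.01, -1.64, 0.62, 1.8], [0.6, -2.06, -1.57, 0.63, 1.8]]
```

View pics/s11.png

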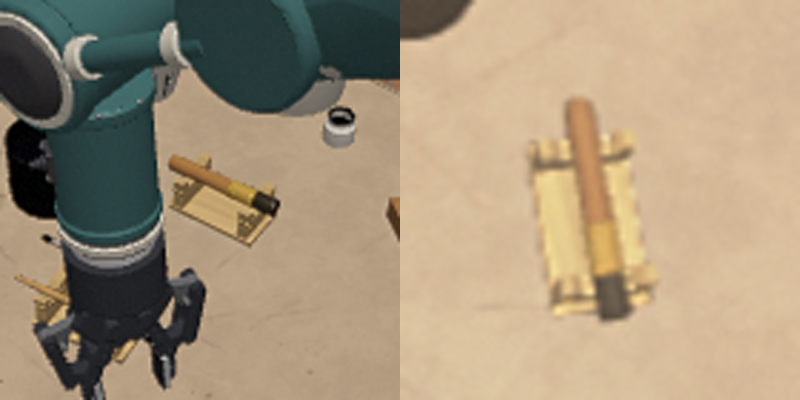

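The stub lies centred in the medium notch: ends at (578,98) and (615,318), rest centre about (595,218). Now the wide brush.

Request:
{"method": "carry_out", "body": {"steps": [[[0.6,-1.9,-1.8,0.2,1.7],[0.6,-2,-1.7,0.2,1.7],[0.6,-2,-1.6,0.2,1.7],[0.6,-2,-1.6,0.3,1.5],[0.6,0,0,0,0]]]}}

```text
t: 23.38
tcp_pos: [0.4462, 0.1467, 0.1155]
tool_rot: [0.007, 0.962, -0.27, -0.051]
ft_force: [0.4, -0.2, -0.2]
finger_gap: 0.596
```

```bash
python3 plan.py .437 .152 .10 -30 0.6 1; python3 settle.py; python3 plan.py .437 .152 .10 -30 0.6 1
```

```text
t 23.38 tcp [0.4462 0.1467 0.1155] yaw -31.4 tilt 5.93 gap 0.596 F [ 0.4 -0.2 -0.2] q [0.24 0.04 2.09 0.04 1.11 2.33]
[[0.6, -0.91, -0.04, 1.64, -1.4]]
t 23.53 tcp [0.4478 0.1443 0.1159] yaw -31.4 tilt 5.81 gap 0.599 F [-0.5  0.3 -0.3] q [0.23 0.04 2.09 0.04 1.11 2.33]
[[0.6, -1.17, -0.17, 1.7, -1.4]]
```

Request:
{"method": "carry_out", "body": {"steps": [[[0.6,-0.4,0,1.5,-1.4],[0.6,-0.4,0,1.5,0],[0.6,-0.4,0,1.5,0],[0.6,-0.4,0,1.5,0],[0.6,0,0,0,0]]]}}

```text
t: 23.95
tcp_pos: [0.4353, 0.147, 0.058]
tool_rot: [0.006, 0.964, -0.26, -0.046]
ft_force: [-1.2, -0.0, 0.2]
finger_gap: 0.602
```

```bash
python3 settle.py; python3 plan.py .437 .152 .03 -30 0.6 1
```

```text
t 24.10 tcp [0.4386 0.148  0.0611] yaw -30.3 tilt 5.04 gap 0.600 F [-0.5 -0.3 -0.5] q [0.25 0.09 2.15 0.04 0.98 2.32]
[[0.6, -0.08, -0.36, 3.11, -0.3]]
```

Request:
{"method": "carry_out", "body": {"steps": [[[0.6,-0.1,-0.2,1.4,0],[0.6,0,-0.2,1.4,0],[0.6,0,0,1,0],[0.6,0,0,0,0]]]}}

```text
t: 24.43
tcp_pos: [0.4443, 0.1522, 0.0277]
tool_rot: [0.001, 0.964, -0.262, -0.038]
ft_force: [-0.5, -0.1, 0.3]
finger_gap: 0.602
```

```bash
python3 settle.py; python3 plan.py .437 .152 .005 -30 0.6 1
```

```text
t 24.58 tcp [0.4456 0.1526 0.0293] yaw -30.4 tilt 4.25 gap 0.605 F [-0.3  0.2 -0.5] q [0.25 0.15 2.16 0.05 0.9  2.32]
[[0.6, -0.54, 0.44, 2.49, -0.4]]
```

Request:
{"method": "carry_out", "body": {"steps": [[[0.6,-0.4,0.4,1,0],[0.6,-0.2,0.1,1,0],[0.5,0,0,0.3,0]]]}}

```text
t: 24.83
tcp_pos: [0.4385, 0.1522, 0.0082]
tool_rot: [-0.001, 0.965, -0.262, -0.034]
ft_force: [-1.6, 0.3, 0.8]
finger_gap: 0.505
```

```bash
python3 settle.py; python3 plan.py .437 .152 .005 -30 0.6 1
```

```text
t 24.98 tcp [0.4391 0.1523 0.0088] yaw -30.4 tilt 3.93 gap 0.501 F [ 0.8 -0.4 -0.6] q [0.25 0.16 2.19 0.05 0.85 2.32]
[[0.6, -0.14, 0.13, 0.39, -0.4]]
```

Request:
{"method": "carry_out", "body": {"steps": [[[0.5,-0.1,0.1,0.5,0],[0,0,0,0,0],[0,0,0,0,0],[0,0,0,0,0],[0,0,0,0,0]]]}}

```text
t: 25.4
tcp_pos: [0.438, 0.1524, 0.0041]
tool_rot: [-0.001, 0.965, -0.262, -0.034]
ft_force: [-0.5, 0.4, -0.5]
finger_gap: 0.124
```

```bash
python3 settle.py; python3 plan.py
```

```text
t 25.55 tcp [0.438  0.1524 0.004 ] yaw -30.4 tilt 3.88 gap 0.127 F [0.7 0.7 0.8] q [0.25 0.17 2.2  0.05 0.83 2.32]
```

Request:
{"method": "carry_out", "body": {"steps": [[[0,0,0,-3,0],[0,0,0,-4,0],[0,0,0,-3,0]]]}}

```text
t: 25.8
tcp_pos: [0.4368, 0.1483, 0.0985]
tool_rot: [0.004, 0.964, -0.262, -0.042]
ft_force: [1.1, -0.3, 0.6]
finger_gap: 0.128
```

```bash
python3 settle.py; python3 plan.py .615 .152 .11 .6 0 6
```

```text
t 25.95 tcp [0.4399 0.1492 0.1   ] yaw -30.4 tilt 4.46 gap 0.132 F [ 0.3 -1.2 -0. ] q [0.25 0.03 2.13 0.04 1.05 2.33]
[[0.0, 2.47, -1.51, -0.39, -5.2], [0.0, 2.6, -1.28, -0.39, -5.2], [0.0, 2.71, -1.04, -0.39, -5.2], [0.0, 2.79, -0.79, -0.39, -5.2], [0.0, 2.85, -0.53, -0.39, -5.2]]
[[0.0, 2.89, -0.27, -0.39, -5.2]]
```

Request:
{"method": "carry_out", "body": {"steps": [[[0,2.5,-1.5,-0.5,-5.2],[0,2.6,-1.3,-0.5,-5.2],[0,2.7,-1,-0.5,-5.2]]]}}

```text
t: 26.2
tcp_pos: [0.5192, 0.1491, 0.1026]
tool_rot: [-0.002, 0.991, -0.123, -0.045]
ft_force: [-0.0, 0.4, 0.1]
finger_gap: 0.129
```

Request:
{"method": "carry_out", "body": {"steps": [[[0,2.8,-0.8,-0.5,-5.2],[0,2.8,-0.5,-0.5,-5.2],[0,2.8,-0.3,-0.5,-5.2],[0,0,0,0,0]]]}}

```text
t: 26.53
tcp_pos: [0.6098, 0.1512, 0.1022]
tool_rot: [-0.007, 0.999, 0.021, -0.048]
ft_force: [0.7, 0.6, -0.3]
finger_gap: 0.128
```

```bash
python3 settle.py; python3 plan.py .615 .152 .06 .6 0 3
```

```text
t 26.68 tcp [0.6035 0.1509 0.1011] yaw 2.3 tilt 5.95 gap 0.124 F [-0.7 -0.6 -0.3] q [0.19 0.33 1.77 0.03 1.14 1.7 ]
[[0.0, 0.52, -0.0, 1.32, 0.6], [0.0, 0.52, -0.0, 1.32, 0.6], [0.0, 0.52, -0.01, 1.32, 0.6]]
```

Request:
{"method": "carry_out", "body": {"steps": [[[0,0.5,0,1.1,0.6],[0,0.5,0,1.1,0.6],[0,0.5,0,1.1,0.6],[0,0.2,0,0.6,0],[0,0,0,0,0]]]}}

```text
t: 27.1
tcp_pos: [0.6108, 0.1516, 0.0536]
tool_rot: [-0.005, 0.998, 0.001, -0.055]
ft_force: [0.4, -0.4, -0.4]
finger_gap: 0.127
```

```bash
python3 settle.py; python3 plan.py .615 .152 .045 .6 0 1;  python3 - <<'E'
from h import *
c=ctrl.read_camera('scene'); a=c['color'][200:320,150:270]; d=c['color'][90:290,160:360]
f=lambda i,s:cv2.resize(i,(400,400),interpolation=cv2.INTER_CUBIC)
cv2.imwrite('pics/s12.png',np.hstack([f(a,0),f(d,0)])[:,:,::-1])
E
```

```text
t 27.25 tcp [0.612  0.1519 0.0558] yaw 0.2 tilt 6.18 gap 0.126 F [ 0.1 -0.3 -0.4] q [0.19 0.4  1.77 0.04 1.07 1.74]
[[0.0, 0.41, -0.0, 1.04, -0.4]]
```

View pics/s12.png

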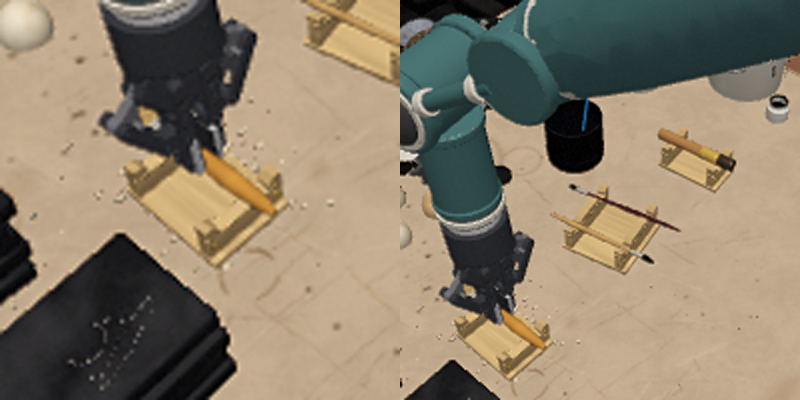

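The wide brush is held along the broad rest: handle end at (278,213), bristles toward the far board. The other three are seated. Lowering.

Request:
{"method": "carry_out", "body": {"steps": [[[0,0.4,0,1,-0.4]]]}}

```text
t: 27.38
tcp_pos: [0.6176, 0.1526, 0.0487]
tool_rot: [-0.006, 0.999, 0.005, -0.05]
ft_force: [1.3, 1.1, 0.9]
finger_gap: 0.129
```

```bash
python3 settle.py; python3 plan.py .615 .152 .037 .6 0 1
```

```text
t 27.53 tcp [0.6153 0.152  0.0455] yaw 0.6 tilt 6.15 gap 0.129 F [-0.4  0.2 -0.6] q [0.19 0.42 1.77 0.04 1.06 1.73]
[[0.0, 0.06, 0.01, 0.85, 0.0]]
```

Request:
{"method": "carry_out", "body": {"steps": [[[0,0.1,0,0.7,0]]]}}

```text
t: 27.62
tcp_pos: [0.6169, 0.1523, 0.0398]
tool_rot: [-0.006, 0.999, 0.005, -0.052]
ft_force: [-0.3, -0.2, -0.1]
finger_gap: 0.125
```

```bash
python3 settle.py; python3 plan.py .615 .152 .036 .6 0 1
```

```text
t 27.77 tcp [0.6148 0.1519 0.0376] yaw 0.6 tilt 6.24 gap 0.133 F [ 0.6 -0.5 -1.3] q [0.19 0.43 1.77 0.04 1.05 1.73]
[[0.0, 0.04, -0.01, 0.16, -0.0]]
```

Request:
{"method": "carry_out", "body": {"steps": [[[0,0,0,0.3,0],[0.2,0,0,0,0],[0.4,0,0,0,0],[0.4,0,0,0,0],[0.4,0,0,0,0]]]}}

```text
t: 28.18
tcp_pos: [0.6148, 0.152, 0.0347]
tool_rot: [-0.006, 0.999, 0.005, -0.054]
ft_force: [0.4, -1.2, 0.4]
finger_gap: 0.398
```

Request:
{"method": "carry_out", "body": {"steps": [[[0.4,0,0,-2,0],[0.4,0,0,-4,0],[0.4,0,0,-4,0]]]}}

```text
t: 28.43
tcp_pos: [0.6167, 0.1494, 0.125]
tool_rot: [-0.004, 0.998, 0.005, -0.065]
ft_force: [1.2, -0.3, -0.4]
finger_gap: 0.403
```

Request:
{"method": "carry_out", "body": {"steps": [[[0.4,-3,0,-3,0],[0.4,-3,0,-2,0],[0.4,-3,0,-1,0],[0.4,-2,0,0,0]]]}}

```text
t: 28.77
tcp_pos: [0.5232, 0.1486, 0.2101]
tool_rot: [-0.005, 0.998, 0.004, -0.056]
ft_force: [0.4, -0.4, 0.4]
finger_gap: 0.4
```

```bash
python3 settle.py; python3 plan.py; python3 - <<'E'
from h import *
c=ctrl.read_camera('scene'); cv2.imwrite('pics/end_s.png',c['color'][:,:,::-1])
t=ctrl.read_camera('top'); 
import pickle; pickle.dump((c,t),open('end.pkl','wb'))
f=lambda i:cv2.resize(i,(395,395),interpolation=cv2.INTER_CUBIC)
cv2.imwrite('pics/end.png',np.hstack([f(c['color'][110:290,170:350]),f(t['color'][100:290,175:365])])[:,:,::-1])
E
```

```text
t 28.92 tcp [0.5227 0.1484 0.2075] yaw 0.5 tilt 6.55 gap 0.403 F [ 0.5  0.4 -0.9] q [0.21 0.1  1.84 0.03 1.31 1.76]
```

View pics/end.png

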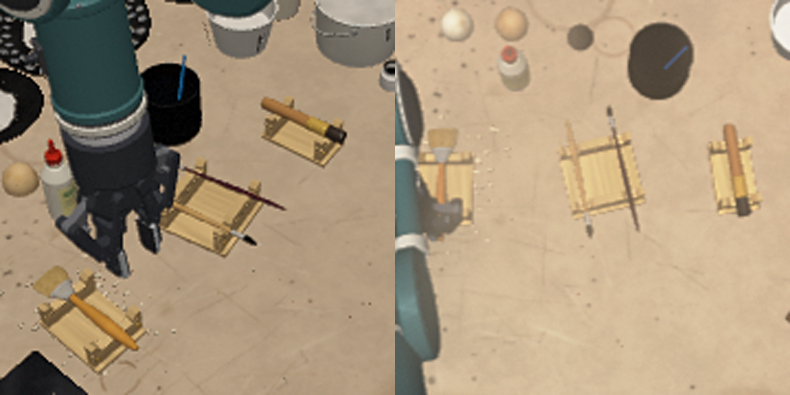

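All four sit in their notches. I'll check the centring along each rest with numbers.

```bash
python3 - <<'E'
from h import *
import pickle
c,t=pickle.load(open('end.pkl','rb'))
S=lambda p:(c,*(np.array(p)*180/395+(170,110)-.5)); T=lambda p:(t,*(np.array(p)*190/395+(175,100)-.5))
R=dict(broad=(.615,.152,.6),pair=(.633,-.068,12.6),medium=(.631,-.256,7.4))
for n,r,a,b,z in(('wide','broad',S((50,277)),S((136,349)),.038),('mid','pair',T((569,123)),T((589,236)),.035),('fine','pair',T((609,106)),T((637,230)),.034),('stub','medium',T((731,124)),T((743,216)),.04)):
    a,b=world(*a,z),world(*b,z); x,y,w=R[r]; w=np.radians(w); m=(a+b)[:2]/2-(x,y); d=a-b
    yh=np.array([np.cos(w),np.sin(w)]); xh=np.array([yh[1],-yh[0]])
    print(n,'len',np.linalg.norm(d).round(3),'across mm',(m@xh*1000).round(1),'along',(m@yh*1000).round(1),'ang',(np.degrees(np.arctan2(d[1],d[0]))-np.degrees(w)).round(1))
E
```

```text
wide len 0.148 across mm -1.2 along -2.0 ang -1.2
mid len 0.16 across mm 499.5 along -125.5 ang -6.9
fine len 0.178 across mm 564.1 along -123.3 ang -4.7
stub len 0.13 across mm 539.0 along -70.7 ang -5.9
```

```bash
python3 - <<'E'
from h import *
import pickle
c,t=pickle.load(open('end.pkl','rb'))
T=lambda p:(t,*((np.array(p)-(395,0))*190/395+(175,100)-.5))
R=dict(pair=(.633,-.068,12.6),medium=(.631,-.256,7.4))
for n,r,a,b,z in(('mid','pair',T((569,123)),T((589,236)),.035),('fine','pair',T((609,106)),T((637,230)),.034),('stub','medium',T((731,124)),T((743,216)),.04)):
    a,b=world(*a,z),world(*b,z); x,y,w=R[r]; w=np.radians(w); m=(a+b)[:2]/2-(x,y); d=a-b
    yh=np.array([np.cos(w),np.sin(w)]); xh=np.array([yh[1],-yh[0]])
    print(n,'len',np.linalg.norm(d).round(3),'across mm',(m@xh*1000).round(1),'along',(m@yh*1000).round(1),'ang',(np.degrees(np.arctan2(d[1],d[0]))-np.degrees(w)).round(1))
from cell import ctrl; ctrl.job_done()
E
```

```text
mid len 0.162 across mm -33.0 along -3.4 ang -2.9
fine len 0.18 across mm 30.1 along -0.7 ang -0.7
stub len 0.13 across mm -0.9 along 2.5 ang -1.9
the job is handed in; nothing more can be done
```

I put all four brushes away in their own notches and handed the job in at about 29 s of the 102 s allowed. The hand-in gives no verdict.

My last image measurements, relative to each rest's centre:

| Brush | Rest | Across (mm) | Along (mm) | Angle (deg) |
|---|---|---|---|---|
| Wide | broad | -1.2 | -2.0 | -1.2 |
| Stub (the larger one) | medium | -0.9 | +2.5 | -1.9 |
| Mid | pair, notch at -33 mm | -33.0 | -3.4 | -2.9 |
| Fine | pair, notch at +33 mm | +30.1 | -0.7 | -0.7 |

All are well inside the limits. I judged height and level only by eye: each brush looks seated on both boards, and I did not measure it. I steered clear of the sanding block, ink pot and glue bottle, but did not measure them again at the end.

- **Failed grasp:** the first try at the fine brush closed too high and pushed the brush about 6 mm aside. I measured again and the second try held.
- **Table contact:** the fingertips pressed on the table with about 34 N during that second try.
- **Gripper tilt:** the gripper slowly leaned away from vertical, up to about 6.5°. I partly corrected this by letting the arm settle between moves.
- **Bad check:** one of the final measuring scripts had a pixel-offset mistake. I corrected it, and the table shows the corrected values.

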